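Dry the dairy brushes and the milk jug

ROBOT

A 6-joint arm with a two-finger parallel gripper is mounted at the origin on the work surface. World frame = base frame: x ahead of the robot, y to its left, z up, the work surface at z = 0. Lengths are in mm, angles in rad, forces in N, time in s.
With the tool pointing down it reaches from about 275 to 1000 mm from the base axis. Payload 8.4 kg.
Tool frame: the origin (TCP) lies between the finger pads; the fingertips stand 25 mm ahead of it and the grasp point (between the pads) lies 6 mm ahead of it; z points along the fingers, y is the line along which they close (so a half turn about z gives the same grasp; the last joint's range is limited). The gripper opens to 85 mm and grips with 20 to 120 N. Pads are 22 mm wide; open, the fingers measure 114 mm over their backs; the gripper's body (76 mm by 85 mm) begins 54 mm behind the grasp point. The pads swing forward as they close: fully open they stand 13 mm farther back than shut.
Start: joints at [-1.184, 0.353, 1.633, -0, 1.155, -0.002], TCP at [236.923, -578.356, 256.281] pointing down, gripper open.
Joint ranges: [-2.63, 2.63], [-0.92, 2.1], [0.06, 2.66], [-1.3, 4.44], [0, 2.69], [-3.02, 3.02]. Speed limits (rad/s): [2.22, 2.22, 2.79, 3.14, 3.14, 3.14].

INTERFACE

Orientations are given as [roll, pitch, yaw] about the fixed x, y, z axes, in that order (R = Rz(yaw) Ry(pitch) Rx(roll)).
In Python, from rig import r, eyes, workorder gives the robot as it stands. The module is installed in compiled form; this text tells all that it offers.
- The arm moves only by the tool step_arm, never from a script. Its argument "moves" is a list of rows, each an object of numbers: "tx", "ty", "tz": the shift along the tool's x, y, z scaled (see below); "ax", "ay", "az": the turn, a rotation vector about the tool's x, y, z scaled (see below). In form: [{"tx": .., "ty": .., "tz": .., "ax": .., "ay": .., "az": ..}, ...]. A call has 1 to 5 rows; each row shifts and turns the commanded pose from where the row before left it, along the tool's axes as they then stand; what a row does not reach is not made up. The controller multiplies each number of a shift by 25 mm and each number of a turn by 90 degrees. A row lasts 1/8 s, in which the tool goes at most 62.5 mm and 10.7 degrees, less where a joint would pass 70% of its speed; a pose out of reach is approached as far as the arm can. A call with a number of a shift or a turn outside -1 to 1 is refused whole. A call with a gripper value outside its range is refused whole. "gripper" is the opening, from 0 (shut) to 1 (fully open), set as the call begins (left out, the last holds). The fingers move at their own pace and stop on an object; "newtons" is the grip in N (left out, the last holds). Time passes only in rows, so rows that do not move let the fingers close. It gives the time, the measured TCP pose, the force, the opening and the grip force at its end, in the units of the state.
- r.sense(): the state, without advancing time (a new reading comes with each control period).
- eyes.grab_frame(name): name is "scene" or "top" or "wrist"; returns (picture, depth): 400x640x3 uint8, red, green, blue; 400x640 float32, mm along the optical axis (not along the pixel's ray), 0 where there is no reading.
- eyes.camera_info(name): a dict with "intrinsics" (3x3 intrinsics, pixels), "k1" (the pictures are not rectified: a ray, as slopes to the right and down, at radius r is drawn at 1 + k1 r^2 times it, then the intrinsics apply), "cam_to_world" (4x4, takes a point from camera to world coordinates). Camera axes: x right, y up, looking along -z (the intrinsics and any distortion apply to the point x, -y, -z); pixel columns grow to the right and rows downward; lengths in mm; the calibration is good to about 2 mm. A picture is of the moment at which its call begins: read the wrist's pose just before it. camera_info takes no time and is no camera call; for the wrist camera it gives the pose at the moment of the call.
- workorder.sign_off(): hands the job in; it is judged then, once.
The state is a dict: "clock": time; "qpos": joint angles; "qvel": joint speeds; "joint_efforts": joint torques, N m; "eef_pos": TCP position; "tcp_rot": TCP orientation; "contact_force": force on the tool from outside, world axes, zero at the start; "wrist_torque": the same for the moment, N m; "opening": opening from 0.0 (shut) to 1.0 (fully open); "grasp_force": force on a finger pad.
Only numpy, scipy, OpenCV 4.12 (cv2) and the standard library are available. Lean on these libraries where they do the work, as an engineer would, in place of code of your own. Each camera call takes 0.05 s, during which the arm holds its last target. There are 200 camera calls.

TASK

Turn the dryer's timer knob fully anticlockwise to off. With it off, lay every wooden brush, bristles up, in a cradle of its own on the drying rack with its head over the warm-air vent, and hang the steel milk jug by its handle on the hook. Then turn the timer fully clockwise to start the drying, leaving the other things on the worktop where they are.

Things in the scene. Friction and masses are not known exactly. Their poses are not given: they have to be found in the camera images.
- rack: fixed beech drying rack: two combs along y, 12 mm thick, at x = -35 and +35 mm (58 mm clear between), on a 12 mm base. 4 cradles at y = -90, -30, +30, +90 mm: notch pairs 27 mm wide (33 at the mouth), floor 60 mm, tooth tops 83 mm above the worktop. Steel warm-air vent 55 mm high at x = 46 to 131 mm. Origin: on the worktop midway between the combs; +x to the vent (away from the robot)
- brush1: wooden brush (up to 4 alike, may be absent) lying on its back, bristles up. Handle: straight bar 20 mm wide, 18 mm high, x = -85 to +50 mm; head 50 x 40 mm, 18 mm thick plus 20 mm bristles, x = +50 to +100 mm. 120 g. Origin: underside of the handle at the point of balance; +x to the head, z out of the bristles. Grip the handle across y at the origin
- brush1_head (a point): centre of the head of brush1, 75 mm along +x from its origin, 18 mm above its underside
- brush2: wooden brush (up to 4 alike, may be absent) lying on its back, bristles up. Handle: straight bar 20 mm wide, 18 mm high, x = -85 to +50 mm; head 50 x 40 mm, 18 mm thick plus 20 mm bristles, x = +50 to +100 mm. 120 g. Origin: underside of the handle at the point of balance; +x to the head, z out of the bristles. Grip the handle across y at the origin
- brush2_head (a point): centre of the head of brush2, 75 mm along +x from its origin, 18 mm above its underside
- brush3: wooden brush (up to 4 alike, may be absent) lying on its back, bristles up. Handle: straight bar 20 mm wide, 18 mm high, x = -85 to +50 mm; head 50 x 40 mm, 18 mm thick plus 20 mm bristles, x = +50 to +100 mm. 120 g. Origin: underside of the handle at the point of balance; +x to the head, z out of the bristles. Grip the handle across y at the origin
- brush3_head (a point): centre of the head of brush3, 75 mm along +x from its origin, 18 mm above its underside
- brush4: wooden brush (up to 4 alike, may be absent) lying on its back, bristles up. Handle: straight bar 20 mm wide, 18 mm high, x = -85 to +50 mm; head 50 x 40 mm, 18 mm thick plus 20 mm bristles, x = +50 to +100 mm. 120 g. Origin: underside of the handle at the point of balance; +x to the head, z out of the bristles. Grip the handle across y at the origin
- brush4_head (a point): centre of the head of brush4, 75 mm along +x from its origin, 18 mm above its underside
- jug: stainless steel milk jug, 62 mm across, 100 mm high, open top, 220 g, standing. Origin: centre of its underside, z up. Handle on its +y side: a loop of 8 mm bar in the y-z plane, open along x; clear opening y = 33 to 62 mm, z = 32 to 82 mm (underside of the top bar). Grip the body across x near the rim
- jug_eye (a point): middle of the opening of the jug's handle, at jug (0, 48, 60) mm; axes as the jug's
- hook: fixed hook stand: base 100 x 100 x 12 mm, post 18 mm across, 215 mm high; at 200 mm a level arm of 10 mm bar runs from the post along -x for 115 mm, its tip turned up 13 mm (top at 218 mm, x to -127 mm). Origin: foot of the post; z up
- hook_seat (a point): top of the hook's arm at hook x = -70 mm, 205 mm above the worktop: where the handle's top bar should rest
- dryer_box: white control box of the dryer, fixed, 110 x 100 mm, 50 mm high, with the timer knob in the middle of its top. Origin: centre of its underside
- timer (a joint): angle of the timer knob in rad: 0 at the anticlockwise end stop (off), 2.4 at the clockwise end stop (full time), growing clockwise seen from above. The knob has a bar grip across it; at 0 the bar lies along the box's x
- timer_grip (a point): on the knob's axis at the height to grip the bar; turns with the knob, x along the bar
- tin: bystander: low round tin, 62 mm across, 45 mm high. Origin: centre of its underside. Leave alone
- bolt: bystander: steel door bolt on its plate, 120 mm long, 20 mm high, lying in front of the rack. Origin: centre of its underside. Leave alone
- bucket_lid: bystander: blue plastic bucket lid, 200 mm across, 18 mm high. Origin: centre of its underside. Leave alone
- cleaner: bystander: white bottle of cleaner, 72 mm across, 200 mm high. Origin: centre of its underside. Leave alone
- bowl: bystander: white bowl, 140 mm across, 60 mm high. Origin: centre of its underside. Leave alone
- soap: bystander: yellow bar of soap, 80 x 55 x 30 mm. Origin: centre of its underside. Leave alone
- jar: bystander: glass jar, 70 mm across, 90 mm high. Origin: centre of its underside. Leave alone

How it is judged:
By the outcome, as a careful person would: the job done as asked, in the order asked, and still so for the second after the job is handed in, with the robot touching nothing.
Of brush1, brush2, brush3, brush4 only 3 to 4 are there at a start; the rules pass over those that are not, and their reading is None.
At some moment in a run one of brush1, brush2, brush3, brush4 may be knocked a few centimetres aside while the robot is not near it.
It also fails if it takes over 208 s, if anything falls off the work surface, if the arm or the gripper's body presses on something with over 40 N, if the wrist force passes 120 N, or if a joint passes its speed limit or range.

## Working session

There is one attempt and no reset: what is moved stays moved. The work goes in short steps, Python scripts to look and compute and a tool call to move; the robot and the scene stay as the last step left them, time stands still between calls to the robot, and variables do not carry over. Pictures are saved under pics/ and viewed, at most 14 in all, crops included, and the job is handed in when it is done.

Besides the shell and the picture viewer there is one more tool, called after "Emit:" as name(argument=value, ...), one argument or row to a line, values as JSON. step_arm: Moves the arm, as the interface text tells. Its arguments: {"type":"object","properties":{"moves":{"type":"array","items":{"type":"object","properties":{"tx":{"type":"number"},"ty":{"type":"number"},"tz":{"type":"number"},"ax":{"type":"number"},"ay":{"type":"number"},"az":{"type":"number"}}}},"gripper":{"type":"number"},"newtons":{"type":"number"}},"required":["moves"]}

```bash
mkdir -p pics; cat > h.py <<'E'
import numpy as np, cv2
from rig import r, eyes, workorder
from scipy.spatial.transform import Rotation as R
def grab(n):
    ci=eyes.camera_info(n); p,d=eyes.grab_frame(n); return p,d,ci
def rays(ci,uv):
    K=np.array(ci["intrinsics"]);uv=np.asarray(uv,float).reshape(-1,1,2)
    s=cv2.undistortPoints(uv,K,np.array([ci["k1"],0,0,0,0.])).reshape(-1,2)
    return np.c_[s[:,0],-s[:,1],-np.ones(len(s))]
def onplane(ci,uv,z):
    T=np.array(ci["cam_to_world"]);d=rays(ci,uv)@T[:3,:3].T;o=T[:3,3]
    return o+d*((z-o[2])/d[:,2])[:,None]
def cloud(d,ci):
    v,u=np.mgrid[0:400,0:640];T=np.array(ci["cam_to_world"])
    P=rays(ci,np.c_[u.ravel(),v.ravel()])*d.reshape(-1,1)
    return (P@T[:3,:3].T+T[:3,3]).reshape(400,640,3)
def save(n,p,crop=None,s=1):
    if crop: p=p[crop[1]:crop[3],crop[0]:crop[2]]
    cv2.imwrite("pics/"+n+".png",cv2.resize(p[:,:,::-1],None,fx=s,fy=s,interpolation=cv2.INTER_CUBIC))
E
python3 - <<'E'
from h import *
for n in("top","scene"):
    p,d,ci=grab(n); save(n+"0",p,None,1.25); np.savez(n+"0.npz",p=p,d=d,X=cloud(d,ci))
    print(n,np.round(ci["cam_to_world"],2).tolist(),ci["intrinsics"],ci["k1"])
print(r.sense())
E
```

```text
top [[0.01, 0.99, -0.12, 323.08], [-1.0, 0.01, 0.01, -9.57], [0.01, 0.12, 0.99, 1470.95], [0.0, 0.0, 0.0, 1.0]] [[419.62047711   0.         322.08125712]
 [  0.         419.62047711 198.01482623]
 [  0.           0.           1.        ]] -0.09253489137682196
scene [[-0.78, -0.52, 0.34, 920.05], [0.62, -0.66, 0.42, 476.3], [0.01, 0.54, 0.84, 1149.29], [0.0, 0.0, 0.0, 1.0]] [[387.63397848   0.         323.81634579]
 [  0.         387.63397848 194.94748335]
 [  0.           0.           1.        ]] -0.003863046055370432
{'clock': 0.1, 'qpos': array([-1.18441242e+00,  3.53590050e-01,  1.63405553e+00, -4.28849122e-06,
        1.15515365e+00, -2.36198802e-03]), 'qvel': array([ 0.00042031, -0.00158062, -0.00188838,  0.00110271,  0.00011236,
       -0.00152705]), 'joint_efforts': array([ 3.51145973e-04, -6.06359196e+01, -3.42820072e+01,  9.05629850e-05,
        4.06999417e-03,  6.46096382e-06]), 'eef_pos': array([ 236.77040208, -578.00557416,  255.63155851]), 'tcp_rot': array([-3.14038608e+00,  1.07134995e-06,  3.88747625e-01]), 'contact_force': array([-0.49179198,  0.47063203,  0.05819885]), 'wrist_torque': array([0.02317473, 0.00103214, 0.00899451]), 'grasp_force': 0.0, 'opening': 1.0028835489029178}
```

View pics/top0.png

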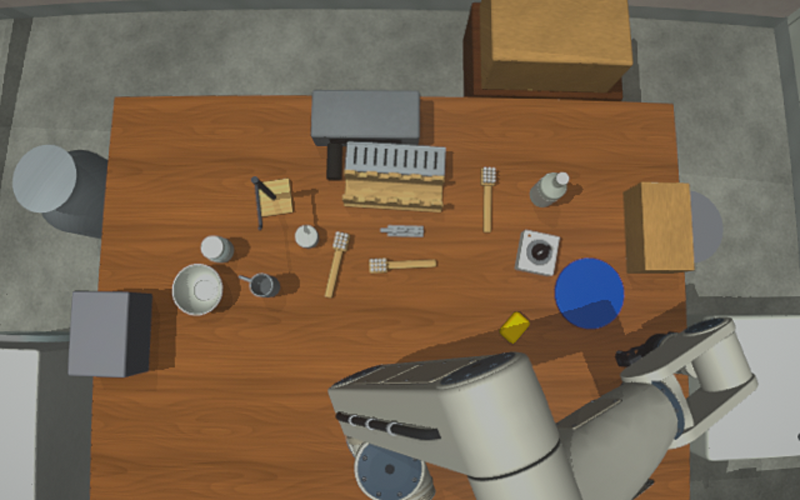

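View pics/scene0.png

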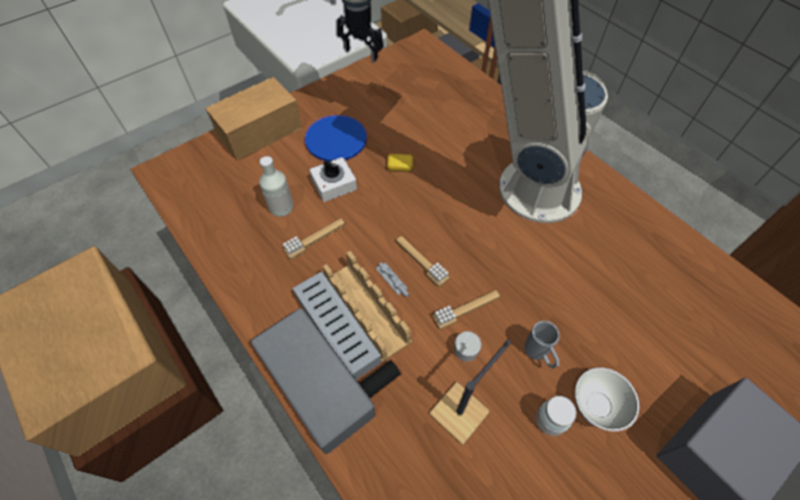

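Top view (800x500): three brushes, with heads at (488,176), (340,241) and (378,265). The jug is at (262,285) with its handle to the left, the hook base at (273,197), the knob at (540,252), and the rack spans x 345-445, y 145-210. The scene view confirms there are three brushes and no fourth.

```bash
python3 - <<'E'
from h import *
for n in("top","scene"):
    z=np.load(n+"0.npz");X=z["X"];p=z["p"];Z=X[:,:,2]
    t=(X[...,0]>300)&(X[...,0]<850)&(abs(X[...,1])<600)&(z["d"]>0)
    print(n,"table z med",np.median(Z[t]),"std near",np.std(Z[t&(abs(Z)<8)]))
    m=(t&(Z>9)&(Z<260)).astype(np.uint8)
    k,l,s,c=cv2.connectedComponentsWithStats(m)
    for i in range(1,k):
        if s[i,4]<25: continue
        q=l==i;P=X[q];zz=Z[q]
        xy=P[:,:2].astype(np.float32);rc=cv2.minAreaRect(xy)
        print(i,s[i,4],"c",P.mean(0).round(),"rect",np.round(rc[0]),np.round(rc[1]),round(rc[2]),"zmax",zz.max().round(),"rgb",p[q].mean(0).round())
E
```

```text
top table z med 1.76454236980112 std near 3.1250168013479733
1 6152 c [733.  33.  57.] rect [725.  49.] [380. 250.] 90 zmax 100.0 rgb [124. 118. 103.]
31 389 c [ 648. -265.   22.] rect [ 634. -266.] [ 40. 182.] 89 zmax 46.0 rgb [159. 137. 101.]
34 605 c [ 644. -413.  122.] rect [ 650. -421.] [72. 63.] 31 zmax 206.0 rgb [133. 135. 126.]
35 732 c [623. 333.  65.] rect [600. 331.] [176.  90.] 9 zmax 222.0 rgb [141. 124.  85.]
69 272 c [519. 237.  43.] rect [520. 238.] [60. 59.] 90 zmax 55.0 rgb [163. 166. 160.]
73 129 c [544. -28.  16.] rect [545. -26.] [116.  21.] 87 zmax 31.0 rgb [132. 138. 139.]
82 996 c [ 481. -396.   53.] rect [ 484. -402.] [103. 108.] 79 zmax 101.0 rgb [139. 139. 137.]
83 388 c [458. 155.  22.] rect [448. 161.] [ 39. 182.] 74 zmax 44.0 rgb [159. 139. 102.]
85 418 c [481. 474.  73.] rect [483. 479.] [63. 63.] 33 zmax 98.0 rgb [148. 152. 149.]
101 389 c [447. -14.  21.] rect [446. -28.] [ 39. 181.] 1 zmax 45.0 rgb [163. 141. 103.]
103 1795 c [ 381. -533.   18.] rect [ 387. -527.] [146. 173.] 90 zmax 29.0 rgb [ 39.  75. 148.]
105 1029 c [372. 545.  34.] rect [371. 53
[... 753 characters left out ...]
7 c [739.  46.  58.] rect [733.  46.] [376. 239.] 88 zmax 98.0 rgb [131. 126. 116.]
12 146 c [549. -24.  17.] rect [545. -24.] [120.  23.] 90 zmax 33.0 rgb [136. 141. 146.]
17 473 c [469. 157.  23.] rect [450. 164.] [ 38. 186.] 76 zmax 45.0 rgb [171. 150. 121.]
21 666 c [389. 350.  64.] rect [398. 355.] [97. 61.] 46 zmax 105.0 rgb [85. 86. 88.]
22 390 c [529. 241.  42.] rect [525. 239.] [60. 61.] 50 zmax 52.0 rgb [162. 165. 162.]
23 1453 c [635. 343.  55.] rect [603. 336.] [174. 100.] 9 zmax 221.0 rgb [163. 139. 102.]
25 1630 c [357. 533.  35.] rect [373. 530.] [137. 139.] 89 zmax 66.0 rgb [162. 164. 160.]
26 741 c [497. 484.  75.] rect [490. 484.] [65. 65.] 47 zmax 98.0 rgb [164. 166. 166.]
```

Emit:
step_arm(
  moves=[
    {"az": 0.083, "tz": -0.6},
    {"az": 0.083, "tz": -0.6},
    {"az": 0.082, "tz": -0.6},
    {},
    {},
  ],
)

```text
schema error: expected keys tx, ty, tz, ax, ay, az
```

Emit:
step_arm(
  moves=[
    {"tx": 1, "ty": -0.7},
    {"tx": 1, "ty": -0.7},
    {"tx": 1, "ty": -0.7},
    {"tx": 1, "ty": -0.7},
    {"tx": 1, "ty": -0.7},
  ],
)

```text
schema error: expected keys tx, ty, tz, ax, ay, az
```

Emit:
step_arm(
  moves=[
    {"tx": 1, "ty": -0.7},
    {"tx": 1, "ty": -0.7},
    {"tx": 1, "ty": -0.7},
    {"tx": 1, "ty": -0.7},
    {},
  ],
)

```text
schema error: expected keys tx, ty, tz, ax, ay, az
```

```bash
python3 - <<'E'
from h import *
s=r.sense();print(s["eef_pos"],s["tcp_rot"],s["clock"])
p,d,ci=grab("wrist");save("w1",p,None,1.25);np.savez("w1.npz",p=p,d=d,X=cloud(d,ci))
print(np.round(ci["cam_to_world"],3),ci["intrinsics"],ci["k1"])
X=cloud(d,ci);Z=X[...,2]
for lo,hi in((42,58),(60,120)):
    m=((Z>lo)&(Z<hi)&(d>0)&(abs(X[...,0]-485)<80)&(abs(X[...,1]+402)<80))
    P=X[m];print(lo,m.sum(),P.mean(0),cv2.minAreaRect(P[:,:2].astype(np.float32)),np.percentile(P[:,2],[5,50,95,99]))
E
```

```text
[ 236.77040208 -578.00557416  255.63155851] [-3.14038608e+00  1.07134995e-06  3.88747625e-01] 0.1
[[ 3.80000e-01  8.79000e-01  2.90000e-01  3.11271e+02]
 [-9.25000e-01  3.61000e-01  1.18000e-01 -5.48184e+02]
 [-1.00000e-03 -3.13000e-01  9.50000e-01  3.73458e+02]
 [ 0.00000e+00  0.00000e+00  0.00000e+00  1.00000e+00]] [[296.35326588   0.         319.32413099]
 [  0.         296.35326588 204.52147198]
 [  0.           0.           1.        ]] -0.023296452380336938<stdin>:8: RuntimeWarning: Mean of empty slice.
  ret = um.true_divide(
Traceback (most recent call last):
IndexError: index -1 is out of bounds for axis 0 with size 0
```

View pics/w1.png

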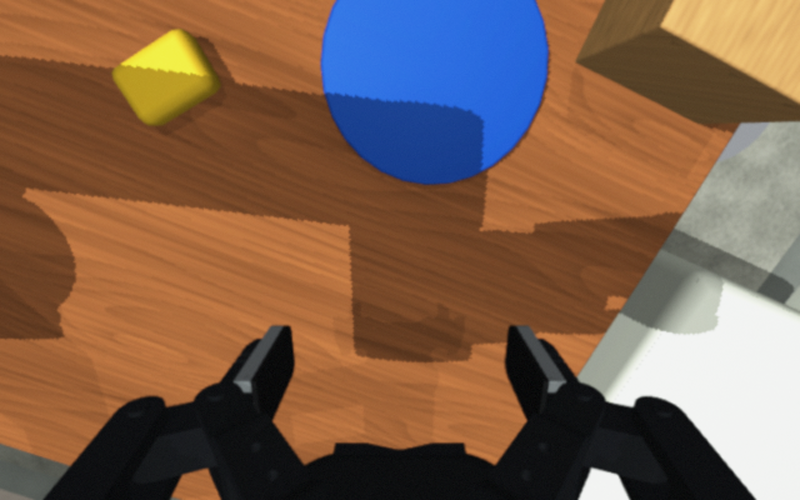

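Wrist view from the start pose: the blue lid is at (435,80), the soap at (165,78), and the fingers at (270,370) and (530,370). The moves need all six keys in each row.

Emit:
step_arm(
  moves=[
    {"tx": 0, "ty": 0, "tz": -0.6, "ax": 0, "ay": 0, "az": 0.083},
    {"tx": 0, "ty": 0, "tz": -0.6, "ax": 0, "ay": 0, "az": 0.083},
    {"tx": 0, "ty": 0, "tz": -0.6, "ax": 0, "ay": 0, "az": 0.082},
    {"tx": 1, "ty": 0, "tz": 0, "ax": 0, "ay": 0, "az": 0},
    {"tx": 1, "ty": -0.7, "tz": 0, "ax": 0, "ay": 0, "az": 0},
  ],
)

```text
clock: 0.78
eef_pos: [288.2, -561.2, 300.6]
tcp_rot: [-3.141, -0.0, 0.0]
contact_force: [0.7, 0.4, 0.3]
opening: 1.0
grasp_force: 0.0
```

Emit:
step_arm(
  moves=[
    {"tx": 1, "ty": -1, "tz": 0, "ax": 0, "ay": 0, "az": 0},
    {"tx": 1, "ty": -1, "tz": 0, "ax": 0, "ay": 0, "az": 0},
    {"tx": 1, "ty": -1, "tz": 0, "ax": 0, "ay": 0, "az": 0},
    {"tx": 1, "ty": -1, "tz": 0, "ax": 0, "ay": 0, "az": 0},
    {"tx": 1, "ty": -1, "tz": 0, "ax": 0, "ay": 0, "az": 0},
  ],
)

```text
clock: 1.4
eef_pos: [413.7, -434.4, 300.4]
tcp_rot: [-3.141, 0.0, 0.002]
contact_force: [0.9, 0.8, 0.2]
opening: 1.0
grasp_force: 0.0
```

Emit:
step_arm(
  moves=[
    {"tx": 1, "ty": -1, "tz": 0, "ax": 0, "ay": 0, "az": 0},
    {"tx": 0, "ty": 0, "tz": 0, "ax": 0, "ay": 0, "az": 0},
    {"tx": 0, "ty": 0, "tz": 0, "ax": 0, "ay": 0, "az": 0},
  ],
)

```text
clock: 1.78
eef_pos: [437.3, -410.8, 300.7]
tcp_rot: [-3.141, 0.001, 0.001]
contact_force: [-0.2, -0.1, -0.2]
opening: 1.001
grasp_force: 0.0
```

```bash
python3 - <<'E'
from h import *
s=r.sense();print(s["eef_pos"],s["tcp_rot"],s["clock"])
p,d,ci=grab("wrist");save("w2",p,None,1.25);np.savez("w2.npz",p=p,d=d,X=cloud(d,ci))
X=cloud(d,ci);Z=X[...,2]
for lo,hi in((42,58),(60,120)):
    m=((Z>lo)&(Z<hi)&(d>0)&(abs(X[...,0]-485)<80)&(abs(X[...,1]+402)<80))
    P=X[m]
    if len(P):print(lo,m.sum(),P.mean(0),cv2.minAreaRect(P[:,:2].astype(np.float32)),np.percentile(P[:,2],[5,50,95,99]))
E
```

```text
[ 437.30201652 -410.76567929  300.68249308] [-3.14122405e+00  8.12518504e-04  1.36691449e-03] 1.775
42 6071 [ 487.09630273 -403.26287813   51.45479919] ((483.35186767578125, -402.65277099609375), (100.45635223388672, 110.59774017333984), 78.64144897460938) [48.47660996 50.41248687 56.72826556 57.42037001]
60 1337 [ 484.73592609 -402.59931781   76.67091101] ((483.4840087890625, -403.0053405761719), (47.07788848876953, 45.940311431884766), 46.13325500488281) [63.05840885 65.15743147 94.81951972 95.42856472]
```

View pics/w2.png

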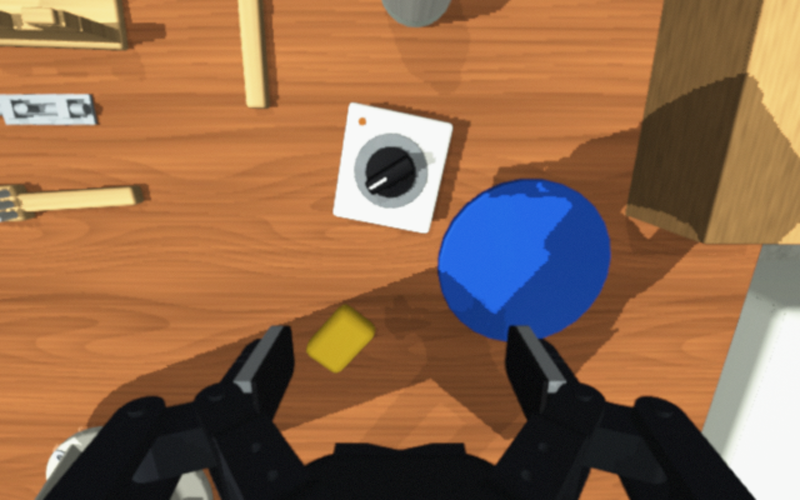

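Wrist view: the white box is centred at (393,168) with the knob in the middle. Its bar slants, and its white mark is at (378,183).

```bash
python3 - <<'E'
from h import *
X=np.load("w2.npz")["X"];Z=X[...,2]
m=(abs(X[...,0]-484)<40)&(abs(X[...,1]+403)<40)
print(np.histogram(Z[m],bins=range(45,105,4)))
for lo in(72,80,90):
  P=X[m&(Z>lo)&(Z<110)];print(lo,len(P),P.mean(0),cv2.minAreaRect(P[:,:2].astype(np.float32)))
  print(cv2.fitLine(P[:,:2].astype(np.float32),cv2.DIST_L2,0,.01,.01).ravel())
E
```

```text
(array([  98, 1476, 1285,  191,  638,  113,    7,    9,    6,   11,    7,
        107,  439,    0]), array([ 45,  49,  53,  57,  61,  65,  69,  73,  77,  81,  85,  89,  93,
        97, 101]))
72 582 [ 484.17088565 -402.84527644   92.89189803] ((483.28717041015625, -402.73736572265625), (14.210472106933594, 45.63947677612305), 31.10970115661621)
[   0.5218931   -0.8530109  484.1709    -402.84528  ]
80 565 [ 483.93573752 -402.80274659   93.41678413] ((483.3619689941406, -402.685302734375), (14.184199333190918, 45.57625961303711), 30.527441024780273)
[   0.5175661   -0.8556433  483.93573   -402.80273  ]
90 543 [ 483.74873167 -402.94573971   93.75228662] ((483.30999755859375, -402.7137756347656), (14.151124954223633, 45.593666076660156), 30.765565872192383)
[   0.5174447    -0.85571665  483.74872    -402.94574   ]
```

Emit:
step_arm(
  moves=[
    {"tx": 0.92, "ty": -0.16, "tz": 0.2, "ax": 0, "ay": 0, "az": 0},
    {"tx": 0.92, "ty": -0.16, "tz": 0.2, "ax": 0, "ay": 0, "az": 0},
    {"tx": 0, "ty": 0, "tz": 0.9, "ax": 0, "ay": 0, "az": 0.109},
    {"tx": 0, "ty": 0, "tz": 0.9, "ax": 0, "ay": 0, "az": 0.109},
    {"tx": 0, "ty": 0, "tz": 0.9, "ax": 0, "ay": 0, "az": 0.109},
  ],
)

```text
clock: 2.45
eef_pos: [484.3, -402.8, 222.5]
tcp_rot: [-3.141, 0.0, -0.52]
contact_force: [-0.2, 1.0, 0.1]
opening: 1.0
grasp_force: 0.0
```

Emit:
step_arm(
  moves=[
    {"tx": 0, "ty": 0, "tz": 0.9, "ax": 0, "ay": 0, "az": 0.109},
    {"tx": 0, "ty": 0, "tz": 0.9, "ax": 0, "ay": 0, "az": 0.109},
    {"tx": 0, "ty": 0, "tz": 0.9, "ax": 0, "ay": 0, "az": 0.109},
    {"tx": 0, "ty": 0, "tz": 0, "ax": 0, "ay": 0, "az": 0},
  ],
)

```text
clock: 2.95
eef_pos: [483.0, -402.1, 154.0]
tcp_rot: [3.14, 0.004, -1.027]
contact_force: [-0.7, -0.9, 0.6]
opening: 1.002
grasp_force: 0.0
```

Down 60 mm to z=94, then close.

Emit:
step_arm(
  moves=[
    {"tx": 0, "ty": 0, "tz": 0.9, "ax": 0, "ay": 0, "az": 0},
    {"tx": 0, "ty": 0, "tz": 0.9, "ax": 0, "ay": 0, "az": 0},
    {"tx": 0, "ty": 0, "tz": 0.57, "ax": 0, "ay": 0, "az": 0},
    {"tx": 0, "ty": 0, "tz": 0, "ax": 0, "ay": 0, "az": 0},
  ],
)

```text
clock: 3.45
eef_pos: [483.1, -402.8, 96.5]
tcp_rot: [3.141, 0.001, -1.026]
contact_force: [-0.1, 0.2, -0.0]
opening: 1.002
grasp_force: 0.0
```

Emit:
step_arm(
  moves=[
    {"tx": 0, "ty": 0, "tz": 0, "ax": 0, "ay": 0, "az": 0},
    {"tx": 0, "ty": 0, "tz": 0, "ax": 0, "ay": 0, "az": 0},
    {"tx": 0, "ty": 0, "tz": 0, "ax": 0, "ay": 0, "az": 0},
    {"tx": 0, "ty": 0, "tz": 0, "ax": 0, "ay": 0, "az": 0},
    {"tx": 0, "ty": 0, "tz": 0, "ax": 0, "ay": 0, "az": 0},
  ],
  gripper=0,
  newtons=40,
)

```text
clock: 4.08
eef_pos: [483.5, -403.0, 97.6]
tcp_rot: [-3.141, -0.001, -1.028]
contact_force: [2.0, 3.3, 5.1]
opening: 0.156
grasp_force: 42.6
```

Emit:
step_arm(
  moves=[
    {"tx": 0, "ty": 0, "tz": 0, "ax": 0, "ay": 0, "az": -0.11},
    {"tx": 0, "ty": 0, "tz": 0, "ax": 0, "ay": 0, "az": -0.11},
    {"tx": 0, "ty": 0, "tz": 0, "ax": 0, "ay": 0, "az": -0.11},
    {"tx": 0, "ty": 0, "tz": 0, "ax": 0, "ay": 0, "az": -0.11},
    {"tx": 0, "ty": 0, "tz": 0, "ax": 0, "ay": 0, "az": -0.11},
  ],
)

```text
clock: 4.7
eef_pos: [484.0, -402.4, 97.6]
tcp_rot: [-3.141, -0.001, -0.159]
contact_force: [3.4, 6.1, 6.8]
opening: 0.155
grasp_force: 50.9
```

Emit:
step_arm(
  moves=[
    {"tx": 0, "ty": 0, "tz": 0, "ax": 0, "ay": 0, "az": -0.02},
    {"tx": 0, "ty": 0, "tz": 0, "ax": 0, "ay": 0, "az": 0},
    {"tx": 0, "ty": 0, "tz": 0, "ax": 0, "ay": 0, "az": 0},
  ],
)

```text
clock: 5.08
eef_pos: [484.0, -402.4, 97.6]
tcp_rot: [-3.14, -0.002, -0.136]
contact_force: [3.8, 5.3, 6.1]
opening: 0.159
grasp_force: 60.6
```

```bash
python3 -c "
from h import *
s=r.sense();print(s)"
```

```text
{'clock': 5.075, 'qpos': array([-0.69721922,  0.53965673,  1.73961661,  0.00308609,  0.86157448,
        1.00771911]), 'qvel': array([ 4.52523333e-06,  1.24224628e-04, -1.20459335e-03,  8.23893504e-04,
       -5.81056450e-04, -2.82731088e-04]), 'joint_efforts': array([ -2.55445965, -62.61500359, -25.74545681,  -2.63290487,
        -0.32628086,  -1.54820323]), 'eef_pos': array([ 483.98476032, -402.43230433,   97.6131517 ]), 'tcp_rot': array([-3.14000734e+00, -1.87876144e-03, -1.36152416e-01]), 'contact_force': array([3.79611316, 5.32136241, 6.14058879]), 'wrist_torque': array([ 0.89900848, -0.5947672 , -1.5861191 ]), 'grasp_force': 60.63778177835047, 'opening': 0.1593274201961172}
```

Emit:
step_arm(
  moves=[
    {"tx": 0, "ty": 0, "tz": 0, "ax": 0, "ay": 0, "az": 0.04},
    {"tx": 0, "ty": 0, "tz": 0, "ax": 0, "ay": 0, "az": 0},
    {"tx": 0, "ty": 0, "tz": 0, "ax": 0, "ay": 0, "az": 0},
    {"tx": 0, "ty": 0, "tz": 0, "ax": 0, "ay": 0, "az": 0},
    {"tx": 0, "ty": 0, "tz": 0, "ax": 0, "ay": 0, "az": 0},
  ],
  gripper=1,
)

```text
clock: 5.7
eef_pos: [483.0, -403.1, 97.0]
tcp_rot: [3.142, 0.0, -0.195]
contact_force: [-0.8, -1.1, -0.2]
opening: 1.003
grasp_force: 0.0
```

Emit:
step_arm(
  moves=[
    {"tx": 0, "ty": 0, "tz": -1, "ax": 0, "ay": 0, "az": 0},
    {"tx": 0, "ty": 0, "tz": -1, "ax": 0, "ay": 0, "az": 0},
    {"tx": 0, "ty": 0, "tz": -1, "ax": 0, "ay": 0, "az": 0},
    {"tx": 0, "ty": 0, "tz": -1, "ax": 0, "ay": 0, "az": -0.06},
    {"tx": 0, "ty": 0, "tz": -1, "ax": 0, "ay": 0, "az": -0.067},
  ],
)

```text
clock: 6.32
eef_pos: [483.0, -403.0, 222.9]
tcp_rot: [3.142, 0.0, 0.008]
contact_force: [-0.0, 0.0, 0.3]
opening: 0.999
grasp_force: 0.0
```

Emit:
step_arm(
  moves=[
    {"tx": 0, "ty": -1, "tz": -1, "ax": 0, "ay": 0, "az": 0},
    {"tx": 0, "ty": -1, "tz": -1, "ax": 0, "ay": 0, "az": 0},
    {"tx": 0, "ty": -1, "tz": -1, "ax": 0, "ay": 0, "az": 0},
    {"tx": 0, "ty": -1, "tz": 0, "ax": 0, "ay": 0, "az": 0},
    {"tx": 0, "ty": -1, "tz": 0, "ax": 0, "ay": 0, "az": 0},
  ],
)

```text
clock: 6.95
eef_pos: [482.2, -276.8, 296.4]
tcp_rot: [-3.141, 0.0, 0.004]
contact_force: [0.2, 0.0, -1.1]
opening: 0.999
grasp_force: 0.0
```

Emit:
step_arm(
  moves=[
    {"tx": 0, "ty": -1, "tz": 0, "ax": 0, "ay": 0, "az": 0},
    {"tx": 0, "ty": -1, "tz": 0, "ax": 0, "ay": 0, "az": 0},
    {"tx": 0, "ty": -1, "tz": 0, "ax": 0, "ay": 0, "az": 0},
    {"tx": 0, "ty": -1, "tz": 0, "ax": 0, "ay": 0, "az": 0},
    {"tx": 0, "ty": -1, "tz": 0, "ax": 0, "ay": 0, "az": 0},
  ],
)

```text
clock: 7.58
eef_pos: [481.4, -151.7, 295.9]
tcp_rot: [-3.141, 0.001, 0.004]
contact_force: [0.1, 0.4, -0.2]
opening: 1.003
grasp_force: 0.0
```

Emit:
step_arm(
  moves=[
    {"tx": 0, "ty": 0, "tz": 0, "ax": 0, "ay": 0, "az": 0},
    {"tx": 0, "ty": 0, "tz": 0, "ax": 0, "ay": 0, "az": 0},
  ],
)

```text
clock: 7.82
eef_pos: [481.9, -153.2, 296.5]
tcp_rot: [3.141, 0.001, 0.005]
contact_force: [-0.2, -0.5, 0.4]
opening: 1.002
grasp_force: 0.0
```

```bash
cat >> h.py <<'E'
def comps(X,d,p,lo=8,hi=60,mn=60,box=(300,850,-330,330)):
    Z=X[...,2];m=(Z>lo)&(Z<hi)&(d>0)&(X[...,0]>box[0])&(X[...,0]<box[1])&(X[...,1]>box[2])&(X[...,1]<box[3])
    k,l,s,c=cv2.connectedComponentsWithStats(m.astype(np.uint8))
    for i in range(1,k):
        if s[i,4]<mn: continue
        P=X[l==i];rc=cv2.minAreaRect(P[:,:2].astype(np.float32))
        print(i,s[i],"c",P.mean(0).round(1),"rect",np.round(rc[0],1),np.round(rc[1],1),round(rc[2],1),"z95",np.percentile(P[:,2],95).round(1),"rgb",p[l==i].mean(0).round())
    return l
def brush(X,d,guess):
    "origin and yaw of the brush near guess"
    Z=X[...,2];g=(d>0)&(np.hypot(X[...,0]-guess[0],X[...,1]-guess[1])<125)
    l=cv2.connectedComponents((g&(Z>9)&(Z<55)).astype(np.uint8))[1]
    ii=[i for i in range(1,l.max()+1) if (l==i).sum()>150]
    for i in ii:
        P=X[l==i];h=P[P[:,2]>27];b=P[(P[:,2]>13)&(P[:,2]<24)]
        if len(h)<30 or len(b)<50: continue
        hm=h[:,:2].mean(0);v=cv2.fitLine(b[:,:2].astype(np.float32),cv2.DIST_HUBER,0,.01,.01).ravel()
        if (hm-v[2:])@v[:2]<0: v[:2]*=-1
        s=(P[:,:2]-v[2:])@v[:2];e=np.percentile(s,[.3,99.7])
        sb=(b[:,:2]-v[2:])@v[:2]
        u=v[:2]; o=v[2:]+u*(e[0]+85)
        n=np.array([-u[1],u[0]]);w=np.percentile((b[:,:2]-v[2:])@n,[2,98])
        print("origin",o.round(1),"yaw",np.degrees(np.arctan2(u[1],u[0])).round(1),"len",(e[1]-e[0]).round(1),"handle z",np.median(b[:,2]).round(1),"w",w.round(1),"headmid",((hm-v[2:])@u-e[0]-85).round(1))
E
python3 - <<'E'
from h import *
s=r.sense();print(s["eef_pos"],s["tcp_rot"],s["clock"])
p,d,ci=grab("wrist");X=cloud(d,ci);save("w3",p,None,1.25);np.savez("w3.npz",p=p,d=d,X=X)
comps(X,d,p,70,100)
for g in((636,-264),(450,162),(450,-27)): brush(X,d,g)
m=(X[...,2]>88)&(X[...,2]<100)&(abs(X[...,0]-484)<40)&(abs(X[...,1]+403)<40);P=X[m]
if len(P)>20:print("bar",P.mean(0),cv2.fitLine(P[:,:2].astype(np.float32),cv2.DIST_L2,0,.01,.01).ravel())
E
```

```text
[ 481.89192568 -153.20055206  296.48892963] [3.14142632e+00 6.44999182e-04 4.59653147e-03] 7.825
1 [ 38  38  40  16 509] c [623.9 116.9  80.1] rect [624.9 120.5] [33.6 12.8] 86.0 z95 84.0 rgb [183. 153.  99.]
2 [ 96  40  37  16 496] c [620.6  57.8  80.4] rect [621.5  61.2] [33.3 12.9] 85.5 z95 84.1 rgb [190. 162. 106.]
3 [153  42  36  17 487] c [617.5  -1.   80.7] rect [618.2   2.2] [33.8 12.6] 85.8 z95 84.2 rgb [198. 170. 111.]
4 [212  46  33  16 454] c [614.5 -60.   80.7] rect [615.4 -57.7] [32.9 12.6] 86.8 z95 84.0 rgb [207. 178. 116.]
5 [270  49  32  17 457] c [ 611.1 -118.5   81.2] rect [ 611.8 -118.1] [32.5 12.5] 86.9 z95 84.3 rgb [210. 180. 118.]
origin [469.3 206.4] yaw -173.2 len 58.5 handle z 18.5 w [-17.4   4.4] headmid -54.4
origin [441.2 154.9] yaw -16.3 len 182.0 handle z 18.0 w [-10.5  20.5] headmid 72.2
origin [461.8 -21.6] yaw -89.8 len 26.1 handle z 17.8 w [-26.4   3.9] headmid -71.2
origin [545.7 -49.4] yaw -90.3 len 119.8 handle z 16.5 w [-8.2  7.6] headmid -15.0
origin [452.1 -34.2] yaw 90.8 len 181.4 handle z 18.0 w [-13.7  15.8] headmid 73.3
bar [ 483.9102251  -400.09493651   93.16702142] [ 9.7798258e-01 -2.0868643e-01  4.8391022e+02 -4.0009494e+02]
```

View pics/w3.png

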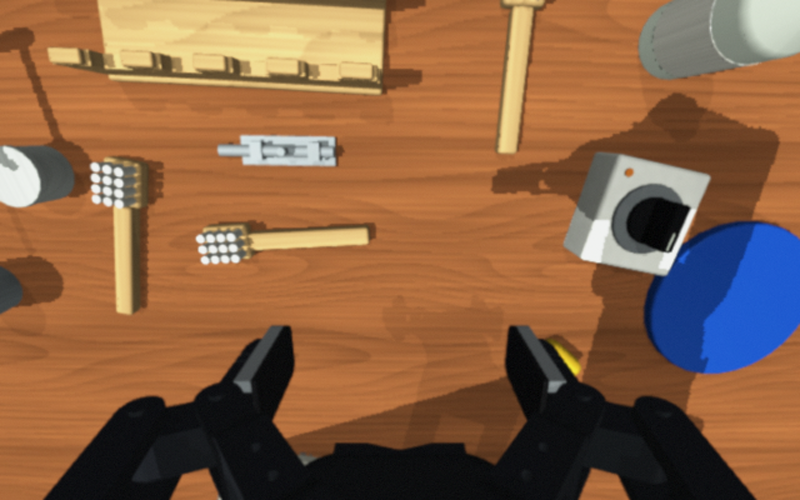

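The wrist view shows the knob bar now along the box's x (about -12°), so the timer is off. Brushes B (125,230) and C (285,243), the rack's near teeth at row 60, and brush A's tail at (508,150) are all visible. Next I move closer to A and refine the fits.

Emit:
step_arm(
  moves=[
    {"tx": 0.8, "ty": 0.9, "tz": 0, "ax": 0, "ay": 0, "az": 0},
    {"tx": 0.8, "ty": 0.9, "tz": 0, "ax": 0, "ay": 0, "az": 0},
    {"tx": 0.8, "ty": 0.9, "tz": 0, "ax": 0, "ay": 0, "az": 0},
    {"tx": 0.8, "ty": 0.9, "tz": 0, "ax": 0, "ay": 0, "az": 0},
    {"tx": 0, "ty": 0.9, "tz": 0, "ax": 0, "ay": 0, "az": 0},
  ],
)

```text
clock: 8.5
eef_pos: [563.0, -266.9, 296.4]
tcp_rot: [-3.142, 0.0, 0.004]
contact_force: [0.2, -0.2, 0.5]
opening: 1.002
grasp_force: 0.0
```

Emit:
step_arm(
  moves=[
    {"tx": 0, "ty": 0, "tz": 0, "ax": 0, "ay": 0, "az": 0},
    {"tx": 0, "ty": 0, "tz": 0, "ax": 0, "ay": 0, "az": 0},
  ],
)

```text
clock: 8.75
eef_pos: [561.7, -265.2, 296.9]
tcp_rot: [-3.141, 0.001, 0.003]
contact_force: [-0.2, 0.5, -0.2]
opening: 0.997
grasp_force: 0.0
```

```bash
cat >> h.py <<'E'
def brush(X,d,guess,base=0,rad=125):
    Z=X[...,2]-base;g=(d>0)&(np.hypot(X[...,0]-guess[0],X[...,1]-guess[1])<rad)
    l=cv2.connectedComponents((g&(Z>9)&(Z<55)).astype(np.uint8))[1]
    for i in range(1,l.max()+1):
        P=X[l==i]-[0,0,base];h=P[P[:,2]>27];b=P[(P[:,2]>13.5)&(P[:,2]<23)]
        if len(h)<30 or len(b)<50 or len(P)<300: continue
        b=b[np.hypot(*(b[:,:2]-h[:,:2].mean(0)).T)>40]
        if len(b)<40: continue
        v=cv2.fitLine(b[:,:2].astype(np.float32),cv2.DIST_HUBER,0,.01,.01).ravel();u=v[:2];hm=h[:,:2].mean(0)
        if (hm-v[2:])@u<0: u=-u
        e=np.percentile((P[:,:2]-v[2:])@u,[.3,99.7]);n=np.array([-u[1],u[0]]);w=np.percentile((b[:,:2]-v[2:])@n,[2,98])
        t=np.percentile((b[:,:2]-v[2:])@u,1)
        o=v[2:]+u*(t+85)+n*w.mean()
        print("BRUSH",o.round(1),"yaw",np.degrees(np.arctan2(u[1],u[0])).round(1),"len",(e[1]-e[0]).round(1),"z",np.median(b[:,2]).round(1),"w",(w[1]-w[0]).round(1),"headmid",((hm-o)@u).round(1),"origin from far end",(v[2:]+u*(e[1]-100)).round(1))
def rack(X,d):
    Z=X[...,2];m=((Z>80.5)&(Z<90)&(d>0)&(abs(X[...,0]-650)<75)&(abs(X[...,1])<150)).astype(np.uint8)
    k,l,s,c=cv2.connectedComponentsWithStats(m);C=[]
    for i in range(1,k):
        if s[i,4]>60:
            rc=cv2.minAreaRect(X[l==i][:,:2].astype(np.float32));C.append([*rc[0],*sorted(rc[1]),s[i,4]])
    print("teeth",np.round(C,1).tolist())
E
python3 - <<'E'
from h import *
s=r.sense();print(s["eef_pos"],s["tcp_rot"],s["clock"])
p,d,ci=grab("wrist");X=cloud(d,ci);save("w4",p,None,1.25);np.savez("w4.npz",p=p,d=d,X=X)
rack(X,d)
for g in((636,-264),(450,162),(450,-27)): brush(X,d,g)
z=np.load("w3.npz");print("w3");rack(z["X"],z["d"])
for g in((636,-264),(450,162),(450,-27)): brush(z["X"],z["d"],g)
E
```

```text
[ 561.68389038 -265.18378042  296.85988521] [-3.14101497e+00  6.23014097e-04  3.13051834e-03] 8.75
teeth [[691.3, 57.3, 12.5, 27.5, 299.0], [688.1, -2.7, 11.8, 27.3, 306.0], [685.2, -62.3, 11.8, 27.8, 315.0], [681.7, -122.1, 11.6, 26.7, 305.0], [621.6, 60.7, 12.0, 28.6, 271.0], [618.9, 1.1, 11.9, 28.4, 256.0], [614.9, -58.3, 12.2, 28.6, 277.0], [612.0, -118.0, 12.1, 26.2, 252.0]]
BRUSH [ 631.4 -267.8] yaw -1.7 len 182.2 z 18.0 w 19.1 headmid 72.7 origin from far end [ 627.6 -267.7]
BRUSH [441.7 158.3] yaw -12.3 len 183.2 z 17.9 w 19.2 headmid 73.5 origin from far end [439.1 156.9]
BRUSH [545.4 -50.2] yaw -91.0 len 118.7 z 16.0 w 9.5 headmid -15.5 origin from far end [547.1  16. ]
BRUSH [450.1 -33.9] yaw 93.2 len 181.1 z 18.1 w 19.0 headmid 72.1 origin from far end [451.4 -38.3]
w3
teeth [[624.6, 121.4, 11.8, 28.7, 325.0], [621.6, 61.5, 12.4, 26.5, 337.0], [618.4, 1.8, 12.3, 26.6, 345.0], [615.4, -58.2, 12.2, 26.6, 320.0], [611.9, -118.0, 12.5, 26.4, 340.0]]
BRUSH [442.8 158.8] yaw -12.0 len 182.0 z 18.0 w 19.7 headmid 71.9 origin from far end [438.9 158.3]
BRUSH [545.1 -49.5] yaw -90.6 len 119.8 z 16.0 w 10.2 headmid -15.1 origin from far end [545.9  15.8]
BRUSH [450.2 -33.7] yaw 93.1 len 181.0 z 18.1 w 19.1 headmid 72.8 origin from far end [451.1 -38.4]
```

View pics/w4.png

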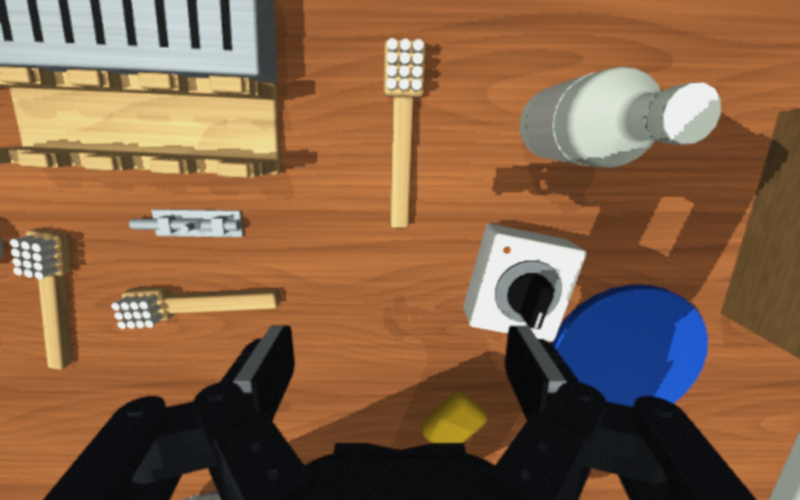

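Wrist view: brush A has its head at (405,65) and tail at (400,225). The rack combs are at rows 80 and 160, the knob is off, and brushes B and C are at left. Rack origin comes out at (653.4,-1.0), yaw -3.1°, and the tooth spacing and heights agree with the sizes given. Now I grasp A.

Emit:
step_arm(
  moves=[
    {"tx": 0.9, "ty": 0.03, "tz": 1, "ax": 0, "ay": 0, "az": 0.02},
    {"tx": 0.9, "ty": 0.04, "tz": 1, "ax": 0, "ay": 0, "az": 0},
    {"tx": 0.9, "ty": 0.03, "tz": 1, "ax": 0, "ay": 0, "az": 0},
    {"tx": 0, "ty": 0, "tz": 1, "ax": 0, "ay": 0, "az": 0},
    {"tx": 0, "ty": 0, "tz": 1, "ax": 0, "ay": 0, "az": 0},
  ],
)

```text
clock: 9.43
eef_pos: [630.0, -268.0, 171.4]
tcp_rot: [-3.141, 0.0, -0.026]
contact_force: [0.3, -0.3, -0.6]
opening: 1.001
grasp_force: 0.0
```

Emit:
step_arm(
  moves=[
    {"tx": 0, "ty": 0, "tz": 1, "ax": 0, "ay": 0, "az": 0},
    {"tx": 0, "ty": 0, "tz": 1, "ax": 0, "ay": 0, "az": 0},
    {"tx": 0, "ty": 0, "tz": 1, "ax": 0, "ay": 0, "az": 0},
    {"tx": 0, "ty": 0, "tz": 1, "ax": 0, "ay": 0, "az": 0},
    {"tx": 0, "ty": 0, "tz": 0, "ax": 0, "ay": 0, "az": 0},
  ],
)

```text
clock: 10.05
eef_pos: [628.5, -267.6, 70.5]
tcp_rot: [-3.14, 0.003, -0.027]
contact_force: [-0.5, 0.0, -1.0]
opening: 1.001
grasp_force: 0.0
```

Emit:
step_arm(
  moves=[
    {"tx": 0, "ty": 0, "tz": 0.8, "ax": 0, "ay": 0, "az": 0},
    {"tx": 0, "ty": 0, "tz": 0.8, "ax": 0, "ay": 0, "az": 0},
    {"tx": 0, "ty": 0, "tz": 0, "ax": 0, "ay": 0, "az": 0},
    {"tx": 0, "ty": 0, "tz": 0, "ax": 0, "ay": 0, "az": 0},
  ],
)

```text
clock: 10.55
eef_pos: [630.0, -268.9, 32.1]
tcp_rot: [-3.142, 0.0, -0.028]
contact_force: [-0.2, -0.3, 0.2]
opening: 1.005
grasp_force: 0.0
```

Emit:
step_arm(
  moves=[
    {"tx": 0, "ty": 0, "tz": 0, "ax": 0, "ay": 0, "az": 0},
    {"tx": 0, "ty": 0, "tz": 0, "ax": 0, "ay": 0, "az": 0},
    {"tx": 0, "ty": 0, "tz": 0, "ax": 0, "ay": 0, "az": 0},
    {"tx": 0, "ty": 0, "tz": 0, "ax": 0, "ay": 0, "az": 0},
    {"tx": 0, "ty": 0, "tz": 0, "ax": 0, "ay": 0, "az": 0},
  ],
  gripper=0,
  newtons=40,
)

```text
clock: 11.18
eef_pos: [630.2, -269.0, 32.5]
tcp_rot: [3.141, -0.001, -0.027]
contact_force: [0.2, 0.9, 5.5]
opening: 0.216
grasp_force: 39.8
```

Emit:
step_arm(
  moves=[
    {"tx": 0, "ty": 0, "tz": -0.8, "ax": 0, "ay": 0, "az": 0},
    {"tx": 0, "ty": 0, "tz": -1, "ax": 0, "ay": 0, "az": 0},
    {"tx": 0, "ty": 0, "tz": -1, "ax": 0, "ay": 0, "az": 0},
    {"tx": 0, "ty": 0, "tz": -1, "ax": 0, "ay": 0, "az": 0},
    {"tx": 0, "ty": 0, "tz": -1, "ax": 0, "ay": 0, "az": 0},
  ],
)

```text
clock: 11.8
eef_pos: [629.9, -268.9, 154.0]
tcp_rot: [3.141, -0.001, -0.027]
contact_force: [-0.6, -0.4, -1.1]
opening: 0.222
grasp_force: 39.2
```

Emit:
step_arm(
  moves=[
    {"tx": 0.12, "ty": -0.6, "tz": -0.8, "ax": 0, "ay": 0, "az": 0},
    {"tx": 0.12, "ty": -0.9, "tz": 0, "ax": 0, "ay": 0, "az": 0},
    {"tx": 0.12, "ty": -0.9, "tz": 0, "ax": 0, "ay": 0, "az": 0},
    {"tx": 0.12, "ty": -0.9, "tz": 0, "ax": 0, "ay": 0, "az": 0},
    {"tx": 0.12, "ty": -0.9, "tz": 0, "ax": 0, "ay": 0, "az": 0},
  ],
)

```text
clock: 12.42
eef_pos: [647.7, -162.2, 171.2]
tcp_rot: [-3.141, 0.001, -0.027]
contact_force: [0.1, -0.3, -1.4]
opening: 0.219
grasp_force: 39.3
```

Emit:
step_arm(
  moves=[
    {"tx": 0.12, "ty": -0.9, "tz": 0, "ax": 0, "ay": 0, "az": 0},
    {"tx": 0.12, "ty": -0.9, "tz": 0, "ax": 0, "ay": 0, "az": 0},
    {"tx": 0.1, "ty": -0.8, "tz": 0, "ax": 0, "ay": 0, "az": 0.017},
    {"tx": 0, "ty": -0.33, "tz": 0, "ax": 0, "ay": 0, "az": 0},
    {"tx": 0, "ty": 0, "tz": 0, "ax": 0, "ay": 0, "az": 0},
  ],
)

```text
clock: 13.05
eef_pos: [658.6, -90.8, 172.0]
tcp_rot: [3.141, 0.0, -0.053]
contact_force: [-0.1, -0.0, -0.7]
opening: 0.217
grasp_force: 39.3
```

```bash
python3 - <<'E'
from h import *
s=r.sense();print(s["eef_pos"],s["tcp_rot"],s["clock"],s["grasp_force"])
p,d,ci=grab("top");X=cloud(d,ci);s=r.sense()
p2,d2,c2=grab("wrist");X2=cloud(d2,c2);save("w5",p2,None,1.25)
rack(X2,d2);comps(X2,d2,p2,110,240,60)
E
```

```text
[658.55636261 -90.78049775 171.99063663] [ 3.14144919e+00  1.43739159e-04 -5.27273360e-02] 13.05 39.2730313539505
teeth [[692.0, 57.5, 12.5, 27.6, 588.0], [688.4, -2.2, 12.4, 26.2, 597.0], [685.2, -61.7, 12.7, 26.5, 573.0], [682.1, -121.7, 12.0, 27.0, 559.0], [695.2, 117.4, 11.0, 27.7, 531.0], [625.5, 121.3, 11.8, 27.4, 448.0], [622.6, 61.5, 12.0, 27.2, 462.0], [619.1, 1.6, 12.0, 26.4, 448.0], [616.6, -47.1, 6.6, 12.3, 97.0]]
1 [   63    62   514   338 52899] c [680.2 -93.  198.9] rect [684.  -92.3] [119.  134.9] 47.6 z95 234.9 rgb [75. 69. 59.]
```

View pics/w5.png

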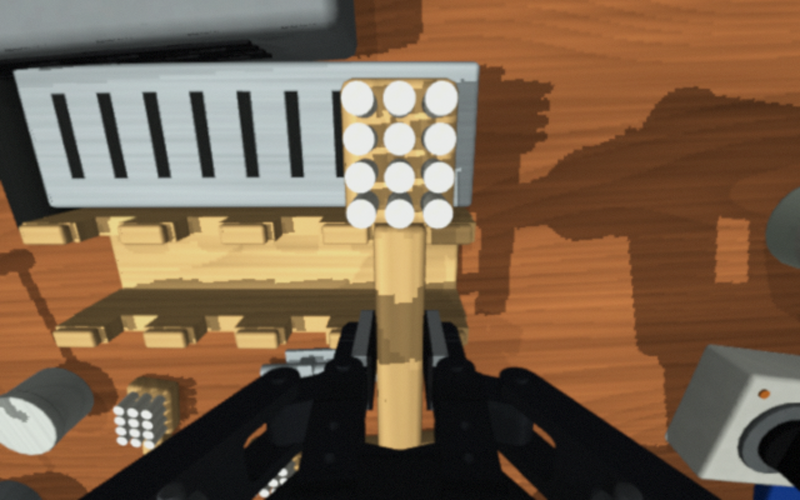

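The brush is held level, with the head over the vent at (400,155). I check its pose in the hand.

```bash
python3 - <<'E'
from h import *
s=r.sense();p2,d2,c2=grab("wrist");X=cloud(d2,c2);b=s["eef_pos"][2]-32.5
Z=X[...,2]-b
q=(Z>14)&(Z<23)&(X[...,0]>670)&(X[...,0]<703)&(abs(X[...,1]+91)<18);P=X[q];print(len(P),[cv2.fitLine(P[:,:2].astype(np.float32),cv2.DIST_HUBER,0,.01,.01).ravel(), P.mean(0)],np.median(Z[q]),np.percentile(P[:,1],[2,98]))
q=(Z>28)&(Z<45)&(X[...,0]>690);P=X[q];print("head",P.mean(0),np.percentile(P[:,0],[1,99]),np.percentile(P[:,1],[1,99]))
E
```

```text
2712 [array([ 9.6489692e-01, -2.6262900e-01,  6.8689929e+02, -9.3390755e+01],
      dtype=float32), array([686.51905427, -93.35356349, 157.60745469])] 18.124441477608812 [-103.39561249  -80.43140863]
head [732.8448406  -96.19411672 177.30413629] [711.8873239 752.3576023] [-112.07062486  -80.34083073]
```

Emit:
step_arm(
  moves=[
    {"tx": 0, "ty": 0, "tz": 0.8, "ax": 0, "ay": 0, "az": 0},
    {"tx": 0, "ty": 0, "tz": 0.8, "ax": 0, "ay": 0, "az": 0},
    {"tx": 0, "ty": 0, "tz": 0.8, "ax": 0, "ay": 0, "az": 0},
    {"tx": 0, "ty": 0, "tz": 0.4, "ax": 0, "ay": 0, "az": 0},
    {"tx": 0, "ty": 0, "tz": 0.3, "ax": 0, "ay": 0, "az": 0},
  ],
)

```text
clock: 13.82
eef_pos: [658.4, -91.3, 93.5]
tcp_rot: [-3.142, 0.001, -0.054]
contact_force: [0.8, -0.4, -0.8]
opening: 0.219
grasp_force: 39.3
```

Emit:
step_arm(
  moves=[
    {"tx": 0, "ty": 0, "tz": 0, "ax": 0, "ay": 0, "az": 0},
    {"tx": 0, "ty": 0, "tz": 0, "ax": 0, "ay": 0, "az": 0},
  ],
)

```text
clock: 14.08
eef_pos: [659.0, -91.4, 95.2]
tcp_rot: [3.141, -0.001, -0.054]
contact_force: [-1.0, -0.3, -0.8]
opening: 0.215
grasp_force: 39.3
```

Emit:
step_arm(
  moves=[
    {"tx": 0, "ty": 0, "tz": 0.1, "ax": 0, "ay": 0, "az": 0},
    {"tx": 0, "ty": 0, "tz": 0, "ax": 0, "ay": 0, "az": 0},
  ],
)

```text
clock: 14.32
eef_pos: [659.0, -91.4, 92.5]
tcp_rot: [3.142, -0.001, -0.054]
contact_force: [1.7, 0.5, -0.6]
opening: 0.225
grasp_force: 39.4
```

Emit:
step_arm(
  moves=[
    {"tx": 0, "ty": 0, "tz": 0, "ax": 0, "ay": 0, "az": 0},
    {"tx": 0, "ty": 0, "tz": 0, "ax": 0, "ay": 0, "az": 0},
    {"tx": 0, "ty": 0, "tz": 0, "ax": 0, "ay": 0, "az": 0},
    {"tx": 0, "ty": 0, "tz": -0.4, "ax": 0, "ay": 0, "az": 0},
    {"tx": 0, "ty": 0, "tz": -0.8, "ax": 0, "ay": 0, "az": 0},
  ],
  gripper=0.5,
)

```text
clock: 14.95
eef_pos: [658.1, -91.3, 122.5]
tcp_rot: [-3.141, 0.001, -0.054]
contact_force: [-1.1, -0.6, -0.6]
opening: 0.503
grasp_force: 0.0
```

Emit:
step_arm(
  moves=[
    {"tx": 0, "ty": 0, "tz": -1, "ax": 0, "ay": 0, "az": 0},
    {"tx": 0, "ty": 0, "tz": -1, "ax": 0, "ay": 0, "az": 0},
    {"tx": 0, "ty": 0, "tz": -1, "ax": 0, "ay": 0, "az": 0},
    {"tx": 0, "ty": 0, "tz": -1, "ax": 0, "ay": 0, "az": 0},
    {"tx": -0.9, "ty": -0.6, "tz": -1, "ax": 0, "ay": 0, "az": 0},
  ],
)

```text
clock: 15.58
eef_pos: [637.8, -75.7, 249.6]
tcp_rot: [3.141, -0.003, -0.055]
contact_force: [-0.2, 0.3, 0.8]
opening: 0.496
grasp_force: 0.0
```

Emit:
step_arm(
  moves=[
    {"tx": -1, "ty": -0.7, "tz": -1, "ax": 0, "ay": 0, "az": 0},
    {"tx": -1, "ty": -0.7, "tz": -1, "ax": 0, "ay": 0, "az": 0},
    {"tx": -1, "ty": -0.7, "tz": 0, "ax": 0, "ay": 0, "az": 0},
    {"tx": -1, "ty": -0.7, "tz": 0, "ax": 0, "ay": 0, "az": 0},
    {"tx": -1, "ty": -0.7, "tz": 0, "ax": 0, "ay": 0, "az": -0.034},
  ],
  gripper=1,
)

```text
clock: 16.2
eef_pos: [516.1, 19.5, 298.8]
tcp_rot: [-3.141, -0.002, 0.0]
contact_force: [0.0, 0.4, -0.0]
opening: 1.001
grasp_force: 0.0
```

Emit:
step_arm(
  moves=[
    {"tx": 0, "ty": 0, "tz": 0, "ax": 0, "ay": 0, "az": 0},
    {"tx": 0, "ty": 0, "tz": 0, "ax": 0, "ay": 0, "az": 0},
  ],
)

```text
clock: 16.45
eef_pos: [517.5, 18.8, 298.3]
tcp_rot: [3.141, -0.002, -0.001]
contact_force: [0.1, -0.1, -0.1]
opening: 1.003
grasp_force: 0.0
```

```bash
python3 - <<'E'
from h import *
s=r.sense();print(s["eef_pos"],s["tcp_rot"],s["clock"])
p,d,ci=grab("wrist");X=cloud(d,ci);save("w6",p,None,1.25);np.savez("w6.npz",p=p,d=d,X=X)
for g in((450,162),(450,-27)): brush(X,d,g)
brush(X,d,(660,-91),60,110)
print(np.median(X[(abs(X[...,0]-655)<20)&(abs(X[...,1]+91)<7)][:,2]))
E
```

```text
[517.46631025  18.84839483 298.29322079] [ 3.14145161e+00 -2.17011419e-03 -9.99706361e-04] 16.45
BRUSH [452.7 156.5] yaw -13.8 len 171.7 z 18.1 w 19.9 headmid 62.1 origin from far end [439.2 159.7]
BRUSH [545.6 -50.2] yaw -90.8 len 119.1 z 16.0 w 10.0 headmid -15.8 origin from far end [546.6  15.7]
BRUSH [450.4 -32.7] yaw 93.2 len 182.7 z 18.1 w 18.9 headmid 72.5 origin from far end [451.4 -35.6]
77.57091984001119
```

View pics/w6.png

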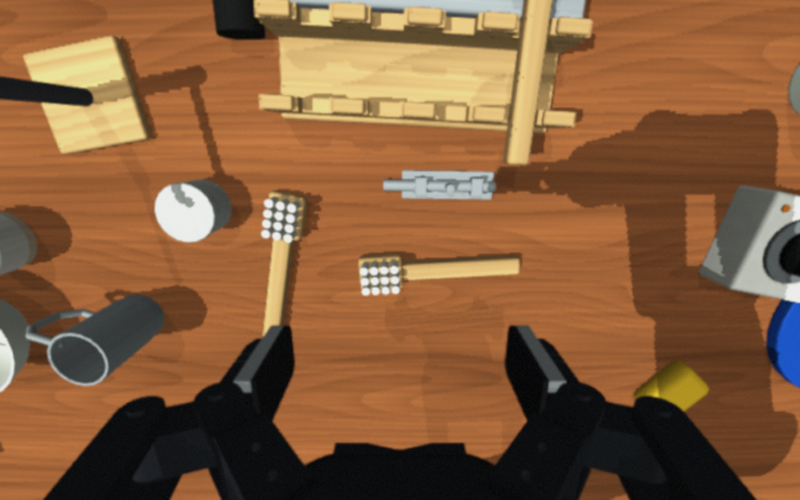

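Brush A sits in its cradle at (530,70), handle top at 77.6 mm as it should be. B and C have not moved. The jug is at (100,340) with its handle to the left. Next: C.

Emit:
step_arm(
  moves=[
    {"tx": -0.89, "ty": 0.71, "tz": 0.6, "ax": 0, "ay": 0, "az": 0},
    {"tx": -0.89, "ty": 0.71, "tz": 0.6, "ax": 0, "ay": 0, "az": 0},
    {"tx": -0.89, "ty": 0.71, "tz": 0.6, "ax": 0, "ay": 0, "az": 0},
    {"tx": 0, "ty": 0, "tz": 0.6, "ax": 0, "ay": 0, "az": -0.115},
    {"tx": 0, "ty": 0, "tz": 0.6, "ax": 0, "ay": 0, "az": -0.115},
  ],
)

```text
clock: 17.12
eef_pos: [450.6, -35.1, 221.9]
tcp_rot: [3.141, -0.001, 0.365]
contact_force: [0.6, -0.1, 0.2]
opening: 1.002
grasp_force: 0.0
```

Emit:
step_arm(
  moves=[
    {"tx": 0, "ty": 0, "tz": 0.6, "ax": 0, "ay": 0, "az": -0.115},
    {"tx": 0, "ty": 0, "tz": 0.6, "ax": 0, "ay": 0, "az": -0.115},
    {"tx": 0, "ty": 0, "tz": 0.6, "ax": 0, "ay": 0, "az": -0.115},
    {"tx": 0, "ty": 0, "tz": 0.6, "ax": 0, "ay": 0, "az": -0.115},
    {"tx": 0, "ty": 0, "tz": 0.6, "ax": 0, "ay": 0, "az": -0.115},
  ],
)

```text
clock: 17.75
eef_pos: [450.9, -34.8, 146.6]
tcp_rot: [3.141, -0.0, 1.269]
contact_force: [0.4, 0.3, 0.1]
opening: 0.999
grasp_force: 0.0
```

Emit:
step_arm(
  moves=[
    {"tx": 0, "ty": 0, "tz": 0.6, "ax": 0, "ay": 0, "az": -0.115},
    {"tx": 0, "ty": 0, "tz": 0.6, "ax": 0, "ay": 0, "az": -0.116},
    {"tx": 0, "ty": 0, "tz": 0, "ax": 0, "ay": 0, "az": 0},
    {"tx": 0, "ty": 0, "tz": 0, "ax": 0, "ay": 0, "az": 0},
  ],
)

```text
clock: 18.25
eef_pos: [450.6, -34.5, 117.4]
tcp_rot: [3.141, 0.0, 1.622]
contact_force: [0.6, -0.0, 0.5]
opening: 1.006
grasp_force: 0.0
```

Emit:
step_arm(
  moves=[
    {"tx": 0, "ty": 0, "tz": 0.9, "ax": 0, "ay": 0, "az": 0},
    {"tx": 0, "ty": 0, "tz": 0.9, "ax": 0, "ay": 0, "az": 0},
    {"tx": 0, "ty": 0, "tz": 0.9, "ax": 0, "ay": 0, "az": 0},
    {"tx": 0, "ty": 0, "tz": 0.65, "ax": 0, "ay": 0, "az": 0},
    {"tx": 0, "ty": 0, "tz": 0, "ax": 0, "ay": 0, "az": 0},
  ],
)

```text
clock: 18.88
eef_pos: [450.0, -34.3, 33.1]
tcp_rot: [-3.141, -0.0, 1.624]
contact_force: [0.2, 1.1, 0.2]
opening: 1.002
grasp_force: 0.0
```

Emit:
step_arm(
  moves=[
    {"tx": 0, "ty": 0, "tz": 0, "ax": 0, "ay": 0, "az": 0},
  ],
)

```text
clock: 19.0
eef_pos: [450.7, -34.3, 34.1]
tcp_rot: [3.14, 0.0, 1.625]
contact_force: [0.4, -0.3, 0.6]
opening: 1.005
grasp_force: 0.0
```

Emit:
step_arm(
  moves=[
    {"tx": 0, "ty": 0, "tz": 0, "ax": 0, "ay": 0, "az": 0},
    {"tx": 0, "ty": 0, "tz": 0, "ax": 0, "ay": 0, "az": 0},
    {"tx": 0, "ty": 0, "tz": 0, "ax": 0, "ay": 0, "az": 0},
    {"tx": 0, "ty": 0, "tz": 0, "ax": 0, "ay": 0, "az": 0},
    {"tx": 0, "ty": 0, "tz": 0, "ax": 0, "ay": 0, "az": 0},
  ],
  gripper=0,
  newtons=40,
)

```text
clock: 19.62
eef_pos: [450.1, -34.2, 33.6]
tcp_rot: [3.141, 0.0, 1.627]
contact_force: [-1.0, -0.1, 6.9]
opening: 0.22
grasp_force: 39.3
```

Emit:
step_arm(
  moves=[
    {"tx": 0, "ty": 0, "tz": -0.8, "ax": 0, "ay": 0, "az": 0},
    {"tx": 0, "ty": 0, "tz": -1, "ax": 0, "ay": 0, "az": 0},
    {"tx": 0, "ty": 0, "tz": -1, "ax": 0, "ay": 0, "az": 0},
    {"tx": 0, "ty": 0, "tz": -1, "ax": 0, "ay": 0, "az": 0},
    {"tx": 0, "ty": 0, "tz": -1, "ax": 0, "ay": 0, "az": 0.107},
  ],
)

```text
clock: 20.25
eef_pos: [449.7, -34.2, 154.0]
tcp_rot: [-3.141, 0.0, 1.455]
contact_force: [0.4, -0.4, -1.4]
opening: 0.217
grasp_force: 39.7
```

Emit:
step_arm(
  moves=[
    {"tx": 0, "ty": 0, "tz": -1, "ax": 0, "ay": 0, "az": 0.107},
    {"tx": 0, "ty": 0, "tz": 0, "ax": 0, "ay": 0, "az": 0.107},
    {"tx": 0, "ty": 0, "tz": 0, "ax": 0, "ay": 0, "az": 0.107},
    {"tx": 0, "ty": 0, "tz": 0, "ax": 0, "ay": 0, "az": 0.107},
    {"tx": 0, "ty": 0, "tz": 0, "ax": 0, "ay": 0, "az": 0.107},
  ],
)

```text
clock: 20.88
eef_pos: [449.7, -34.2, 178.1]
tcp_rot: [-3.141, 0.0, 0.613]
contact_force: [0.4, -0.0, -1.9]
opening: 0.219
grasp_force: 39.7
```

Emit:
step_arm(
  moves=[
    {"tx": 0, "ty": 0, "tz": 0, "ax": 0, "ay": 0, "az": 0.107},
    {"tx": 0, "ty": 0, "tz": 0, "ax": 0, "ay": 0, "az": 0.107},
    {"tx": 0, "ty": 0, "tz": 0, "ax": 0, "ay": 0, "az": 0.107},
    {"tx": 0, "ty": 0, "tz": 0, "ax": 0, "ay": 0, "az": 0.107},
    {"tx": 0, "ty": 0, "tz": 0, "ax": 0, "ay": 0, "az": 0},
  ],
)

```text
clock: 21.5
eef_pos: [449.8, -34.2, 178.1]
tcp_rot: [-3.142, 0.0, -0.053]
contact_force: [-0.3, -0.1, -1.3]
opening: 0.222
grasp_force: 39.7
```

Emit:
step_arm(
  moves=[
    {"tx": 0.9, "ty": -0.06, "tz": 0, "ax": 0, "ay": 0, "az": 0},
    {"tx": 0.9, "ty": -0.06, "tz": 0, "ax": 0, "ay": 0, "az": 0},
    {"tx": 0.9, "ty": -0.06, "tz": 0, "ax": 0, "ay": 0, "az": 0},
    {"tx": 0.9, "ty": -0.06, "tz": 0, "ax": 0, "ay": 0, "az": 0},
    {"tx": 0.9, "ty": -0.06, "tz": 0, "ax": 0, "ay": 0, "az": 0},
  ],
)

```text
clock: 22.12
eef_pos: [563.3, -32.8, 178.0]
tcp_rot: [-3.142, 0.001, -0.05]
contact_force: [0.0, -0.5, -1.4]
opening: 0.219
grasp_force: 39.7
```

Emit:
step_arm(
  moves=[
    {"tx": 0.9, "ty": -0.06, "tz": 0, "ax": 0, "ay": 0, "az": 0},
    {"tx": 0.9, "ty": -0.06, "tz": 0, "ax": 0, "ay": 0, "az": 0},
    {"tx": 0.9, "ty": -0.06, "tz": 0, "ax": 0, "ay": 0, "az": 0},
    {"tx": 0.9, "ty": -0.06, "tz": 0, "ax": 0, "ay": 0, "az": 0},
    {"tx": 0.3, "ty": -0.02, "tz": 0, "ax": 0, "ay": 0, "az": 0},
  ],
)

```text
clock: 22.75
eef_pos: [661.2, -31.6, 177.9]
tcp_rot: [-3.142, 0.0, -0.051]
contact_force: [0.2, -0.5, -1.0]
opening: 0.221
grasp_force: 39.7
```

Emit:
step_arm(
  moves=[
    {"tx": 0, "ty": 0, "tz": 0, "ax": 0, "ay": 0, "az": 0},
    {"tx": 0, "ty": 0, "tz": 0, "ax": 0, "ay": 0, "az": 0},
  ],
)

```text
clock: 23.0
eef_pos: [659.5, -31.6, 178.1]
tcp_rot: [3.142, 0.001, -0.053]
contact_force: [-0.2, -0.2, -0.8]
opening: 0.223
grasp_force: 39.7
```

```bash
cat >> h.py <<'E'
def held(off):
    s=r.sense();print(s["eef_pos"],s["tcp_rot"],s["clock"]);p,d,c=grab("wrist");X=cloud(d,c);e=s["eef_pos"]
    T=R.from_euler("xyz",s["tcp_rot"]).as_matrix();Q=(X-e)@T;Z=X[...,2]-e[2]+off
    q=(Z>14)&(Z<23)&(Q[...,0]>15)&(Q[...,0]<42)&(abs(Q[...,1])<11.5);P=Q[q];print("handle edges y",np.percentile(P[:,1],[2,98]).round(1),np.median(Z[q]).round(1),len(P))
    q=(Z>29)&(Z<45)&(Q[...,0]>40)&(Q[...,0]<120)&(abs(Q[...,1])<30);P=Q[q];print("head mean",P.mean(0).round(1),np.percentile(P[:,0],[1,99]).round(1),np.percentile(P[:,1],[1,99]).round(1))
    return p,d,X
E
python3 - <<'E'
from h import *
p,d,X=held(33.6);rack(X,d)
E
```

```text
[659.51498737 -31.60549427 178.07046693] [ 3.14157989e+00  1.08271295e-03 -5.33281821e-02] 23.0
handle edges y [-9.  10.1] 17.9 2114
head mean [76.4  0.5 -4.1] [55.3 95.6] [-15.2  16.1]
teeth [[695.5, 117.2, 11.8, 27.7, 564.0], [692.1, 57.6, 11.6, 26.7, 555.0], [688.9, -2.0, 11.4, 26.8, 523.0], [685.6, -62.0, 11.2, 26.4, 503.0], [682.7, -121.3, 11.5, 26.6, 542.0], [626.1, 121.6, 11.7, 27.2, 413.0], [621.7, 61.4, 12.7, 26.6, 446.0], [620.7, 11.7, 8.2, 13.9, 121.0], [612.5, -117.6, 12.8, 26.7, 447.0]]
```

Emit:
step_arm(
  moves=[
    {"tx": 0, "ty": -0.03, "tz": 0.8, "ax": 0, "ay": 0, "az": 0},
    {"tx": 0, "ty": 0, "tz": 0.8, "ax": 0, "ay": 0, "az": 0},
    {"tx": 0, "ty": 0, "tz": 0.8, "ax": 0, "ay": 0, "az": 0},
    {"tx": 0, "ty": 0, "tz": 0.6, "ax": 0, "ay": 0, "az": 0},
    {"tx": 0, "ty": 0, "tz": 0.35, "ax": 0, "ay": 0, "az": 0},
  ],
)

```text
clock: 23.68
eef_pos: [660.0, -30.8, 93.3]
tcp_rot: [-3.142, 0.002, -0.054]
contact_force: [-20.9, 1.6, 68.6]
opening: 0.22
grasp_force: 48.4
```

Emit:
step_arm(
  moves=[
    {"tx": 0, "ty": 0, "tz": 0, "ax": 0, "ay": 0, "az": 0},
    {"tx": 0, "ty": 0, "tz": 0, "ax": 0, "ay": 0, "az": 0},
  ],
)

```text
clock: 23.92
eef_pos: [660.8, -30.9, 94.6]
tcp_rot: [-3.142, -0.001, -0.054]
contact_force: [-1.3, 0.8, -0.7]
opening: 0.215
grasp_force: 39.8
```

Emit:
step_arm(
  moves=[
    {"tx": 0, "ty": 0, "tz": 0, "ax": 0, "ay": 0, "az": 0},
    {"tx": 0, "ty": 0, "tz": 0, "ax": 0, "ay": 0, "az": 0},
    {"tx": 0, "ty": 0, "tz": 0, "ax": 0, "ay": 0, "az": 0},
    {"tx": 0, "ty": 0, "tz": -0.4, "ax": 0, "ay": 0, "az": 0},
    {"tx": 0, "ty": 0, "tz": -0.8, "ax": 0, "ay": 0, "az": 0},
  ],
  gripper=0.5,
)

```text
clock: 24.55
eef_pos: [660.1, -30.8, 125.0]
tcp_rot: [3.142, 0.001, -0.054]
contact_force: [-0.6, 0.4, 0.1]
opening: 0.495
grasp_force: 0.0
```

Emit:
step_arm(
  moves=[
    {"tx": 0, "ty": 0, "tz": -1, "ax": 0, "ay": 0, "az": 0},
    {"tx": 0, "ty": 0, "tz": -1, "ax": 0, "ay": 0, "az": 0},
    {"tx": 0, "ty": 0, "tz": -1, "ax": 0, "ay": 0, "az": 0},
    {"tx": 0, "ty": 0, "tz": -1, "ax": 0, "ay": 0, "az": 0},
    {"tx": -0.9, "ty": -0.5, "tz": -1, "ax": 0, "ay": 0, "az": 0},
  ],
)

```text
clock: 25.18
eef_pos: [639.7, -17.6, 252.1]
tcp_rot: [3.141, -0.003, -0.055]
contact_force: [1.1, -0.4, 0.0]
opening: 0.502
grasp_force: 0.0
```

Emit:
step_arm(
  moves=[
    {"tx": -1, "ty": -0.5, "tz": -1, "ax": 0, "ay": 0, "az": 0},
    {"tx": -1, "ty": -0.5, "tz": -1, "ax": 0, "ay": 0, "az": 0},
    {"tx": -1, "ty": -0.5, "tz": 0, "ax": 0, "ay": 0, "az": 0},
    {"tx": -1, "ty": -0.5, "tz": 0, "ax": 0, "ay": 0, "az": 0},
    {"tx": -1, "ty": -0.5, "tz": 0, "ax": 0, "ay": 0, "az": 0},
  ],
  gripper=1,
)

```text
clock: 25.8
eef_pos: [516.6, 52.4, 301.3]
tcp_rot: [-3.141, -0.002, -0.054]
contact_force: [0.3, -0.4, 0.5]
opening: 1.004
grasp_force: 0.0
```

Emit:
step_arm(
  moves=[
    {"tx": -1, "ty": -0.6, "tz": 0, "ax": 0, "ay": 0, "az": 0},
    {"tx": -1, "ty": -0.6, "tz": 0, "ax": 0, "ay": 0, "az": 0},
    {"tx": -1, "ty": -0.6, "tz": 0, "ax": 0, "ay": 0, "az": 0},
    {"tx": 0, "ty": 0, "tz": 0, "ax": 0, "ay": 0, "az": 0},
    {"tx": 0, "ty": 0, "tz": 0, "ax": 0, "ay": 0, "az": 0},
  ],
)

```text
clock: 26.42
eef_pos: [445.5, 101.0, 300.7]
tcp_rot: [-3.141, -0.002, -0.054]
contact_force: [0.2, -1.5, 0.3]
opening: 1.001
grasp_force: 0.0
```

```bash
python3 - <<'E'
from h import *
s=r.sense();print(s["eef_pos"],s["tcp_rot"],s["clock"])
p,d,ci=grab("wrist");X=cloud(d,ci);save("w7",p,None,1.25);np.savez("w7.npz",p=p,d=d,X=X)
brush(X,d,(445,160))
for y in (-91,-31):
  P=X[(abs(X[...,0]-635)<8)&(abs(X[...,1]-y)<20)&(X[...,2]>74)&(X[...,2]<80)];print(len(P),P.mean(0) if len(P) else 0)
comps(X,d,p,94,112,30,(300,500,280,450))
E
```

```text
[445.49190749 100.98401488 300.67342363] [-3.14124133e+00 -2.14427605e-03 -5.36972949e-02] 26.425
BRUSH [441.7 159.7] yaw -12.0 len 183.2 z 18.0 w 19.2 headmid 73.0 origin from far end [439.1 160.1]
0 0
0 0
1 [ 94 219  55  48 700] c [385.  343.6  98.4] rect [384.3 343.1] [60.3 61.4] 28.6 z95 101.0 rgb [116. 122. 122.]
```

View pics/w7.png

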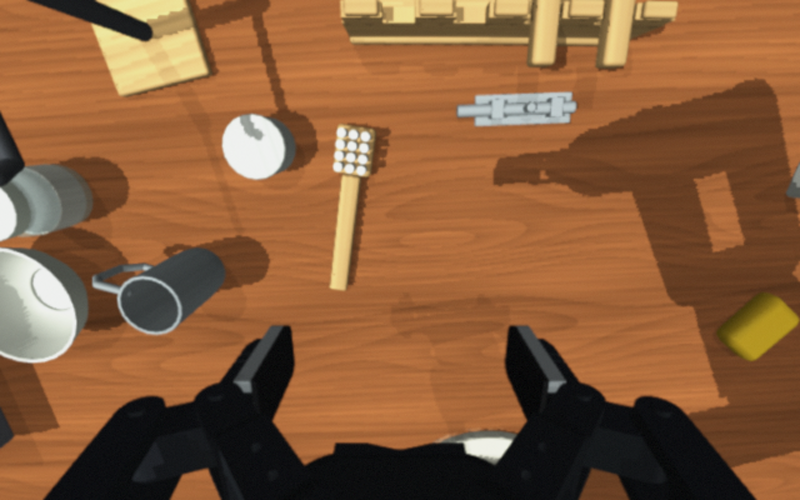

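Both handles lie in the rack at (545,30) and (615,35). B is at (350,205), jug rim at (150,300) and its handle to the left at (115,275). Now I pick B.

Emit:
step_arm(
  moves=[
    {"tx": -0.11, "ty": -0.8, "tz": 0.8, "ax": 0, "ay": 0, "az": 0},
    {"tx": -0.11, "ty": -0.8, "tz": 0.8, "ax": 0, "ay": 0, "az": 0},
    {"tx": -0.11, "ty": -0.74, "tz": 0.8, "ax": 0, "ay": 0, "az": 0},
    {"tx": 0, "ty": 0, "tz": 0.9, "ax": 0, "ay": 0, "az": 0.05},
    {"tx": 0, "ty": 0, "tz": 0.9, "ax": 0, "ay": 0, "az": 0.049},
  ],
)

```text
clock: 27.1
eef_pos: [440.6, 159.8, 193.9]
tcp_rot: [-3.142, -0.0, -0.212]
contact_force: [0.2, 0.1, 0.0]
opening: 1.003
grasp_force: 0.0
```

Emit:
step_arm(
  moves=[
    {"tx": 0, "ty": 0, "tz": 1, "ax": 0, "ay": 0, "az": 0},
    {"tx": 0, "ty": 0, "tz": 1, "ax": 0, "ay": 0, "az": 0},
    {"tx": 0, "ty": 0, "tz": 1, "ax": 0, "ay": 0, "az": 0},
    {"tx": 0, "ty": 0, "tz": 1, "ax": 0, "ay": 0, "az": 0},
    {"tx": 0, "ty": 0, "tz": 0.8, "ax": 0, "ay": 0, "az": 0},
  ],
)

```text
clock: 27.72
eef_pos: [440.5, 159.5, 73.5]
tcp_rot: [3.141, 0.0, -0.21]
contact_force: [-0.1, 0.1, 0.1]
opening: 1.002
grasp_force: 0.0
```

Emit:
step_arm(
  moves=[
    {"tx": 0, "ty": 0, "tz": 0.8, "ax": 0, "ay": 0, "az": 0},
    {"tx": 0, "ty": 0, "tz": 0.6, "ax": 0, "ay": 0, "az": 0},
    {"tx": 0, "ty": 0, "tz": 0, "ax": 0, "ay": 0, "az": 0},
    {"tx": 0, "ty": 0, "tz": 0, "ax": 0, "ay": 0, "az": 0},
  ],
)

```text
clock: 28.22
eef_pos: [440.3, 159.9, 39.9]
tcp_rot: [-3.141, -0.0, -0.21]
contact_force: [0.4, 0.5, -0.7]
opening: 0.999
grasp_force: 0.0
```

Emit:
step_arm(
  moves=[
    {"tx": 0, "ty": 0, "tz": 0, "ax": 0, "ay": 0, "az": 0},
    {"tx": 0, "ty": 0, "tz": 0, "ax": 0, "ay": 0, "az": 0},
    {"tx": 0, "ty": 0, "tz": 0, "ax": 0, "ay": 0, "az": 0},
    {"tx": 0, "ty": 0, "tz": 0, "ax": 0, "ay": 0, "az": 0},
    {"tx": 0, "ty": 0, "tz": 0, "ax": 0, "ay": 0, "az": 0},
  ],
  gripper=0,
  newtons=40,
)

```text
clock: 28.85
eef_pos: [439.9, 159.9, 39.9]
tcp_rot: [-3.141, -0.0, -0.21]
contact_force: [-1.0, -0.7, 6.4]
opening: 0.21
grasp_force: 38.9
```

Grip is too shallow (z 39.9), so I reopen, lower 7 mm and regrip.

Emit:
step_arm(
  moves=[
    {"tx": 0, "ty": 0, "tz": 0, "ax": 0, "ay": 0, "az": 0},
    {"tx": 0, "ty": 0, "tz": 0, "ax": 0, "ay": 0, "az": 0},
    {"tx": 0, "ty": 0, "tz": 0, "ax": 0, "ay": 0, "az": 0},
    {"tx": 0, "ty": 0, "tz": 0.28, "ax": 0, "ay": 0, "az": 0},
    {"tx": 0, "ty": 0, "tz": 0, "ax": 0, "ay": 0, "az": 0},
  ],
  gripper=0.5,
)

```text
clock: 29.48
eef_pos: [439.3, 159.7, 31.9]
tcp_rot: [3.141, 0.001, -0.21]
contact_force: [-0.5, -0.8, -0.3]
opening: 0.501
grasp_force: 0.0
```

Emit:
step_arm(
  moves=[
    {"tx": 0, "ty": 0, "tz": 0, "ax": 0, "ay": 0, "az": 0},
    {"tx": 0, "ty": 0, "tz": 0, "ax": 0, "ay": 0, "az": 0},
    {"tx": 0, "ty": 0, "tz": 0, "ax": 0, "ay": 0, "az": 0},
    {"tx": 0, "ty": 0, "tz": 0, "ax": 0, "ay": 0, "az": 0},
  ],
  gripper=0,
  newtons=40,
)

```text
clock: 29.98
eef_pos: [439.8, 159.9, 32.6]
tcp_rot: [-3.142, -0.0, -0.21]
contact_force: [0.5, 0.5, 0.6]
opening: 0.217
grasp_force: 39.5
```

Emit:
step_arm(
  moves=[
    {"tx": 0, "ty": 0, "tz": -0.8, "ax": 0, "ay": 0, "az": 0},
    {"tx": 0, "ty": 0, "tz": -1, "ax": 0, "ay": 0, "az": 0},
    {"tx": 0, "ty": 0, "tz": -1, "ax": 0, "ay": 0, "az": 0},
    {"tx": 0, "ty": 0, "tz": -1, "ax": 0, "ay": 0, "az": 0},
    {"tx": 0, "ty": 0, "tz": -1, "ax": 0, "ay": 0, "az": -0.05},
  ],
)

```text
clock: 30.6
eef_pos: [439.5, 159.7, 153.2]
tcp_rot: [3.141, 0.0, -0.13]
contact_force: [0.1, -0.4, -2.1]
opening: 0.22
grasp_force: 39.3
```

Emit:
step_arm(
  moves=[
    {"tx": 0, "ty": 0, "tz": -1, "ax": 0, "ay": 0, "az": -0.05},
    {"tx": 0.9, "ty": 0.47, "tz": 0, "ax": 0, "ay": 0, "az": 0},
    {"tx": 0.9, "ty": 0.47, "tz": 0, "ax": 0, "ay": 0, "az": 0},
    {"tx": 0.9, "ty": 0.47, "tz": 0, "ax": 0, "ay": 0, "az": 0},
    {"tx": 0.9, "ty": 0.47, "tz": 0, "ax": 0, "ay": 0, "az": 0},
  ],
)

```text
clock: 31.22
eef_pos: [528.0, 107.5, 177.3]
tcp_rot: [3.142, 0.0, -0.053]
contact_force: [0.1, 0.2, -1.5]
opening: 0.22
grasp_force: 39.4
```

Emit:
step_arm(
  moves=[
    {"tx": 0.9, "ty": 0.47, "tz": 0, "ax": 0, "ay": 0, "az": 0},
    {"tx": 0.9, "ty": 0.47, "tz": 0, "ax": 0, "ay": 0, "az": 0},
    {"tx": 0.9, "ty": 0.47, "tz": 0, "ax": 0, "ay": 0, "az": 0},
    {"tx": 0.9, "ty": 0.47, "tz": 0, "ax": 0, "ay": 0, "az": 0},
    {"tx": 0.9, "ty": 0.47, "tz": 0, "ax": 0, "ay": 0, "az": 0},
  ],
)

```text
clock: 31.85
eef_pos: [637.2, 42.7, 176.9]
tcp_rot: [3.142, 0.001, -0.053]
contact_force: [0.3, -0.9, -1.7]
opening: 0.218
grasp_force: 39.4
```

Emit:
step_arm(
  moves=[
    {"tx": 0.9, "ty": 0.47, "tz": 0, "ax": 0, "ay": 0, "az": 0},
    {"tx": 0.2, "ty": 0, "tz": 0, "ax": 0, "ay": 0, "az": 0},
    {"tx": 0, "ty": 0, "tz": 0, "ax": 0, "ay": 0, "az": 0},
    {"tx": 0, "ty": 0, "tz": 0, "ax": 0, "ay": 0, "az": 0},
  ],
)

```text
clock: 32.35
eef_pos: [662.5, 30.8, 177.3]
tcp_rot: [-3.142, 0.001, -0.052]
contact_force: [0.6, -0.0, -0.6]
opening: 0.221
grasp_force: 39.3
```

```bash
python3 - <<'E'
from h import *
p,d,X=held(32.6);rack(X,d)
E
```

```text
[662.49035046  30.82668915 177.30337283] [-3.14157731e+00  9.74926729e-04 -5.22004103e-02] 32.35
handle edges y [-9.  10.1] 17.9 2150
head mean [75.4  0.5 -5.1] [54.4 94.7] [-15.2  16.1]
teeth [[717.2, -80.4, 3.6, 8.2, 82.0], [695.2, 117.6, 12.0, 26.5, 568.0], [691.9, 58.0, 11.6, 27.0, 485.0], [689.0, -1.9, 11.8, 26.9, 488.0], [685.9, -61.4, 11.6, 27.0, 559.0], [682.9, -120.9, 11.5, 27.6, 555.0], [625.5, 121.7, 12.0, 27.1, 438.0], [624.1, 72.7, 6.6, 13.3, 80.0], [619.6, -8.7, 7.0, 13.0, 93.0], [615.7, -57.5, 12.4, 27.5, 447.0], [613.0, -117.1, 11.9, 27.6, 436.0]]
```

Emit:
step_arm(
  moves=[
    {"tx": 0, "ty": 0.04, "tz": 0.8, "ax": 0, "ay": 0, "az": 0},
    {"tx": 0, "ty": 0, "tz": 0.8, "ax": 0, "ay": 0, "az": 0},
    {"tx": 0, "ty": 0, "tz": 0.8, "ax": 0, "ay": 0, "az": 0},
    {"tx": 0, "ty": 0, "tz": 0.4, "ax": 0, "ay": 0, "az": 0},
    {"tx": 0, "ty": 0, "tz": 0.2, "ax": 0, "ay": 0, "az": 0},
  ],
)

```text
clock: 33.02
eef_pos: [662.9, 29.4, 101.4]
tcp_rot: [3.141, 0.001, -0.053]
contact_force: [-1.0, -0.1, -2.0]
opening: 0.218
grasp_force: 39.3
```

Emit:
step_arm(
  moves=[
    {"tx": 0, "ty": 0, "tz": 0.15, "ax": 0, "ay": 0, "az": 0},
    {"tx": 0, "ty": 0, "tz": 0.13, "ax": 0, "ay": 0, "az": 0},
    {"tx": 0, "ty": 0, "tz": 0, "ax": 0, "ay": 0, "az": 0},
  ],
)

```text
clock: 33.4
eef_pos: [663.3, 29.5, 95.7]
tcp_rot: [-3.142, -0.0, -0.053]
contact_force: [-0.1, -0.8, -1.8]
opening: 0.22
grasp_force: 39.3
```

Emit:
step_arm(
  moves=[
    {"tx": 0, "ty": 0, "tz": 0.1, "ax": 0, "ay": 0, "az": 0},
    {"tx": 0, "ty": 0, "tz": 0, "ax": 0, "ay": 0, "az": 0},
  ],
)

```text
clock: 33.65
eef_pos: [663.2, 29.5, 93.0]
tcp_rot: [-3.142, 0.0, -0.053]
contact_force: [0.3, 0.1, -1.4]
opening: 0.216
grasp_force: 39.3
```

Emit:
step_arm(
  moves=[
    {"tx": 0, "ty": 0, "tz": 0, "ax": 0, "ay": 0, "az": 0},
    {"tx": 0, "ty": 0, "tz": 0, "ax": 0, "ay": 0, "az": 0},
    {"tx": 0, "ty": 0, "tz": 0, "ax": 0, "ay": 0, "az": 0},
    {"tx": 0, "ty": 0, "tz": -0.4, "ax": 0, "ay": 0, "az": 0},
    {"tx": 0, "ty": 0, "tz": -0.8, "ax": 0, "ay": 0, "az": 0},
  ],
  gripper=0.5,
)

```text
clock: 34.28
eef_pos: [662.8, 29.4, 123.6]
tcp_rot: [3.141, 0.001, -0.053]
contact_force: [0.1, 0.2, -0.2]
opening: 0.501
grasp_force: 0.0
```

Emit:
step_arm(
  moves=[
    {"tx": 0, "ty": 0, "tz": -1, "ax": 0, "ay": 0, "az": 0},
    {"tx": 0, "ty": 0, "tz": -1, "ax": 0, "ay": 0, "az": 0},
    {"tx": 0, "ty": 0, "tz": -1, "ax": 0, "ay": 0, "az": 0},
    {"tx": 0, "ty": 0, "tz": -1, "ax": 0, "ay": 0, "az": 0},
    {"tx": -1, "ty": -0.4, "tz": -1, "ax": 0, "ay": 0, "az": 0},
  ],
)

```text
clock: 34.9
eef_pos: [639.8, 40.4, 250.6]
tcp_rot: [-3.141, -0.003, -0.054]
contact_force: [-0.5, 1.0, 0.9]
opening: 0.493
grasp_force: 0.0
```

Emit:
step_arm(
  moves=[
    {"tx": -1, "ty": -0.8, "tz": -1, "ax": 0, "ay": 0, "az": 0},
    {"tx": -1, "ty": -0.8, "tz": -1, "ax": 0, "ay": 0, "az": 0},
    {"tx": -1, "ty": -0.8, "tz": 0, "ax": 0, "ay": 0, "az": 0},
    {"tx": -1, "ty": -0.8, "tz": 0, "ax": 0, "ay": 0, "az": 0},
    {"tx": -1, "ty": -0.8, "tz": 0, "ax": 0, "ay": 0, "az": 0},
  ],
  gripper=1,
)

```text
clock: 35.52
eef_pos: [518.5, 147.8, 299.9]
tcp_rot: [-3.141, -0.002, -0.053]
contact_force: [0.0, -0.2, 0.0]
opening: 1.002
grasp_force: 0.0
```

Emit:
step_arm(
  moves=[
    {"tx": -1, "ty": -0.8, "tz": 0, "ax": 0, "ay": 0, "az": 0},
    {"tx": -1, "ty": -0.8, "tz": 0, "ax": 0, "ay": 0, "az": 0},
    {"tx": -1, "ty": -0.8, "tz": 0, "ax": 0, "ay": 0, "az": 0},
    {"tx": -1, "ty": -0.8, "tz": 0, "ax": 0, "ay": 0, "az": 0},
    {"tx": -1, "ty": -0.8, "tz": 0, "ax": 0, "ay": 0, "az": 0},
  ],
)

```text
clock: 36.15
eef_pos: [398.9, 254.3, 299.7]
tcp_rot: [-3.14, -0.002, -0.053]
contact_force: [-0.4, 0.4, 0.1]
opening: 1.003
grasp_force: 0.0
```

Emit:
step_arm(
  moves=[
    {"tx": 0, "ty": 0, "tz": 0, "ax": 0, "ay": 0, "az": 0},
    {"tx": 0, "ty": 0, "tz": 0, "ax": 0, "ay": 0, "az": 0},
  ],
)

```text
clock: 36.4
eef_pos: [400.1, 253.5, 299.0]
tcp_rot: [-3.141, -0.002, -0.052]
contact_force: [0.3, -0.9, -0.4]
opening: 1.002
grasp_force: 0.0
```

```bash
python3 - <<'E'
from h import *
s=r.sense();print(s["eef_pos"],s["tcp_rot"],s["clock"])
p,d,ci=grab("wrist");X=cloud(d,ci);save("w8",p,None,1.25);np.savez("w8.npz",p=p,d=d,X=X)
Z=X[...,2];J=(np.hypot(X[...,0]-385,X[...,1]-345)<110)&(d>0)
q=J&(Z>97)&(Z<106)&(X[...,1]<378);P=X[q];print("rim",len(P),cv2.minEnclosingCircle(P[:,:2].astype(np.float32)),np.median(P[:,2]))
q=J&(Z>82)&(Z<97)&(np.hypot(X[...,0]-385,X[...,1]-344)>38);P=X[q];print("handle",len(P),P.mean(0),np.percentile(P[:,2],[5,95]),cv2.fitLine(P[:,:2].astype(np.float32),cv2.DIST_HUBER,0,.01,.01).ravel(),cv2.minAreaRect(P[:,:2].astype(np.float32)))
q=(d>0)&(Z>190)&(Z<225)&(abs(X[...,1]-330)<90)&(X[...,0]>430)&(X[...,0]<680);P=X[q];print("arm",len(P),P.mean(0),cv2.fitLine(P[:,:2].astype(np.float32),cv2.DIST_HUBER,0,.01,.01).ravel(),cv2.minAreaRect(P[:,:2].astype(np.float32)),np.percentile(P[:,2],[5,50,95]))
for x in range(450,680,15):
  A=P[abs(P[:,0]-x)<7.5]
  if len(A):print(x,len(A),A.mean(0).round(1),A[:,2].max().round(1))
q=(d>0)&(Z>9)&(Z<16)&(abs(X[...,1]-340)<90)&(X[...,0]>530)&(X[...,0]<700);P=X[q]
if len(P):print("base",cv2.minAreaRect(P[:,:2].astype(np.float32)))
E
```

```text
[400.1177038  253.54261713 299.04713219] [-3.14089751e+00 -1.56664507e-03 -5.20519032e-02] 36.4
rim 500 ((384.23870849609375, 344.0455627441406), 31.24336814880371) 100.00705706800923
handle 169 [402.51424787 392.6014099   88.62025285] [84.24615413 90.80978122] [3.5169500e-01 9.3611467e-01 4.0281647e+02 3.9291556e+02] ((402.1348571777344, 394.04180908203125), (29.71513557434082, 7.967453956604004), 71.85871124267578)
arm 1012 [531.25326241 323.85426953 207.2734799 ] [9.8427272e-01 1.7665571e-01 5.3094214e+02 3.2344620e+02] ((531.2377319335938, 324.863525390625), (38.14363098144531, 10.35495662689209), 8.645095825195312) [201.25670049 204.94116215 217.90643298]
510 150 [515.1 321.9 216.3] 220.0
525 383 [525.1 322.5 207.9] 219.0
540 420 [540.2 325.4 204. ] 206.7
555 59 [548.5 326.6 203.4] 205.7
base ((593.0850219726562, 337.02020263671875), (102.49272155761719, 29.810361862182617), 86.4591293334961)
```

View pics/w8.png

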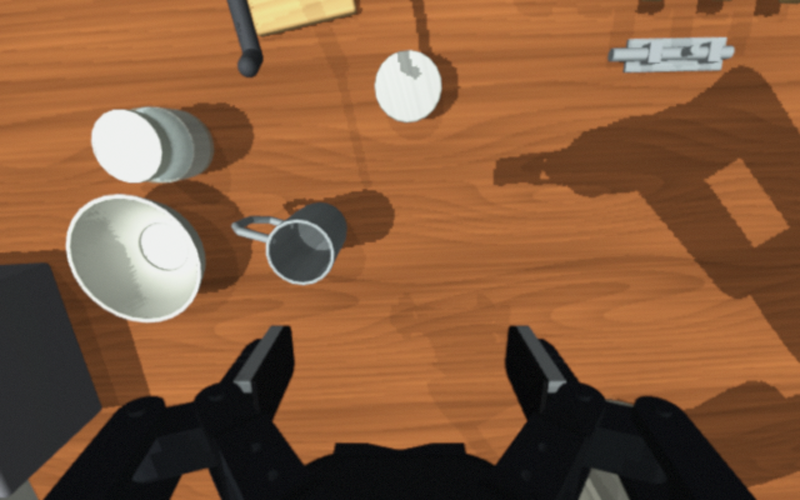

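Wrist view: jug rim circle at (300,250) with the handle loop at (250,228), the hook tip at (248,65), jar at (150,145) and bowl at (135,258). For the hook's direction I use the earlier views, which show more of the arm and base.

```bash
python3 - <<'E'
from h import *
for n in("w6","w7","w8","top0","scene0"):
    z=np.load(n+".npz");X=z["X"];d=z["d"];Z=X[...,2]
    q=(d>0)&(Z>197)&(Z<225)&(abs(X[...,1]-330)<70)&(X[...,0]>480)&(X[...,0]<680);P=X[q]
    if len(P)>10:
        v=cv2.fitLine(P[:,:2].astype(np.float32),cv2.DIST_HUBER,0,.01,.01).ravel();u=v[:2]*np.sign(v[0]);t=np.percentile((P[:,:2]-v[2:])@u,[1,99])
        print(n,"arm",len(P),np.degrees(np.arctan2(u[1],u[0])).round(2),"ends",(v[2:]+u*t[0]).round(1),(v[2:]+u*t[1]).round(1),"z",np.percentile(P[:,2],[5,50,95]).round(1))
    q=(d>0)&(Z>8)&(Z<18)&(abs(X[...,1]-340)<80)&(X[...,0]>560)&(X[...,0]<710);P=X[q]
    if len(P)>50:print(n,"base",len(P),[np.round(a,1) for a in cv2.minAreaRect(P[:,:2].astype(np.float32))])
E
```

```text
w6 base 5680 [array([637.3, 341.3]), array([101.1, 102.6]), np.float64(8.8)]
w7 arm 662 8.29 ends [513.3 318.2] [549.2 323.4] z [198.4 203.7 214. ]
w7 base 4714 [array([630.3, 339.9]), array([ 86.2, 101.7]), np.float64(8.2)]
w8 arm 1012 10.18 ends [513.2 320.3] [549.3 326.7] z [201.3 204.9 217.9]
w8 base 1654 [array([593.1, 337. ]), array([102.5,  29.8]), np.float64(86.5)]
top0 arm 152 7.61 ends [513.4 323.1] [645.2 340.7] z [199.2 205.7 218.2]
top0 base 526 [array([636.5, 342.5]), array([131. , 152.1]), np.float64(0.4)]
scene0 arm 240 8.93 ends [518.3 323.1] [647.8 343.4] z [202.1 206.1 217.6]
scene0 base 1090 [array([637.3, 355.8]), array([100.8, 129.2]), np.float64(8.1)]
```

Emit:
step_arm(
  moves=[
    {"tx": -0.21, "ty": -0.9, "tz": 0, "ax": 0, "ay": 0, "az": 0},
    {"tx": -0.21, "ty": -0.9, "tz": 0, "ax": 0, "ay": 0, "az": 0},
    {"tx": -0.2, "ty": -0.9, "tz": 0, "ax": 0, "ay": 0, "az": 0},
    {"tx": -0.2, "ty": -0.88, "tz": 0, "ax": 0, "ay": 0, "az": 0},
    {"tx": 0, "ty": 0, "tz": 0, "ax": 0, "ay": 0, "az": -0.1},
  ],
)

```text
clock: 37.08
eef_pos: [384.6, 344.8, 298.1]
tcp_rot: [-3.141, -0.0, 0.107]
contact_force: [-0.6, -0.3, -0.2]
opening: 0.998
grasp_force: 0.0
```

Emit:
step_arm(
  moves=[
    {"tx": 0, "ty": 0, "tz": 0.4, "ax": 0, "ay": 0, "az": -0.1},
    {"tx": 0, "ty": 0, "tz": 0.4, "ax": 0, "ay": 0, "az": -0.1},
    {"tx": 0, "ty": 0, "tz": 0.4, "ax": 0, "ay": 0, "az": -0.1},
    {"tx": 0, "ty": 0, "tz": 0.4, "ax": 0, "ay": 0, "az": -0.1},
    {"tx": 0, "ty": 0, "tz": 0.4, "ax": 0, "ay": 0, "az": -0.1},
  ],
)

```text
clock: 37.7
eef_pos: [384.8, 343.5, 247.9]
tcp_rot: [3.141, -0.0, 0.894]
contact_force: [-0.4, -0.3, 0.2]
opening: 1.004
grasp_force: 0.0
```

Emit:
step_arm(
  moves=[
    {"tx": 0, "ty": 0, "tz": 0.4, "ax": 0, "ay": 0, "az": -0.1},
    {"tx": 0, "ty": 0, "tz": 0.4, "ax": 0, "ay": 0, "az": -0.1},
    {"tx": 0, "ty": 0, "tz": 0, "ax": 0, "ay": 0, "az": 0},
    {"tx": 0, "ty": 0, "tz": 0, "ax": 0, "ay": 0, "az": 0},
  ],
)

```text
clock: 38.2
eef_pos: [384.5, 343.9, 228.4]
tcp_rot: [3.141, -0.0, 1.2]
contact_force: [0.2, -0.7, -0.3]
opening: 1.0
grasp_force: 0.0
```

```bash
python3 - <<'E'
from h import *
s=r.sense();print(s["eef_pos"],s["tcp_rot"],s["qpos"],s["clock"])
p,d,ci=grab("wrist");X=cloud(d,ci);Z=X[...,2]
q=(d>0)&(Z>97)&(Z<106)&(np.hypot(X[...,0]-385,X[...,1]-345)<45);P=X[q];print("rim",len(P),cv2.minEnclosingCircle(P[:,:2].astype(np.float32)))
q=(d>0)&(Z>82)&(Z<97)&(np.hypot(X[...,0]-385,X[...,1]-344)>38)&(np.hypot(X[...,0]-385,X[...,1]-344)<70);P=X[q];print("handle",len(P),P.mean(0))
E
```

```text
[384.5101484  343.92643348 228.43809307] [ 3.14132778e+00 -3.47542652e-04  1.19993771e+00] [ 7.26882292e-01  2.14305151e-01  1.89307575e+00 -9.01256044e-05
  1.03378170e+00  1.09778705e+00] 38.2
rim 773 ((384.3802185058594, 344.11077880859375), 30.981115341186523)
handle 321 [402.1183301  394.27254228  88.56823696]
```

Emit:
step_arm(
  moves=[
    {"tx": 0, "ty": 0, "tz": 0.9, "ax": 0, "ay": 0, "az": -0.014},
    {"tx": 0, "ty": 0, "tz": 0.9, "ax": 0, "ay": 0, "az": 0},
    {"tx": 0, "ty": 0, "tz": 0.9, "ax": 0, "ay": 0, "az": 0},
    {"tx": 0, "ty": 0, "tz": 0.9, "ax": 0, "ay": 0, "az": 0},
    {"tx": 0, "ty": 0, "tz": 0.9, "ax": 0, "ay": 0, "az": 0},
  ],
)

```text
clock: 38.88
eef_pos: [384.4, 344.4, 115.4]
tcp_rot: [3.141, -0.001, 1.224]
contact_force: [0.7, 0.1, -0.1]
opening: 0.999
grasp_force: 0.0
```

Emit:
step_arm(
  moves=[
    {"tx": 0, "ty": 0, "tz": 0.9, "ax": 0, "ay": 0, "az": 0},
    {"tx": 0, "ty": 0, "tz": 0, "ax": 0, "ay": 0, "az": 0},
    {"tx": 0, "ty": 0, "tz": 0, "ax": 0, "ay": 0, "az": 0},
  ],
)

```text
clock: 39.25
eef_pos: [384.4, 344.5, 93.9]
tcp_rot: [3.141, -0.001, 1.225]
contact_force: [-0.6, -0.4, -0.1]
opening: 0.999
grasp_force: 0.0
```

Emit:
step_arm(
  moves=[
    {"tx": 0, "ty": 0, "tz": 0, "ax": 0, "ay": 0, "az": 0},
    {"tx": 0, "ty": 0, "tz": 0, "ax": 0, "ay": 0, "az": 0},
    {"tx": 0, "ty": 0, "tz": 0, "ax": 0, "ay": 0, "az": 0},
    {"tx": 0, "ty": 0, "tz": 0, "ax": 0, "ay": 0, "az": 0},
  ],
  gripper=0,
  newtons=50,
)

```text
clock: 39.75
eef_pos: [384.3, 344.6, 94.3]
tcp_rot: [3.141, -0.002, 1.226]
contact_force: [-1.5, -1.2, 6.1]
opening: 0.697
grasp_force: 53.3
```

Emit:
step_arm(
  moves=[
    {"tx": 0, "ty": 0, "tz": -0.9, "ax": 0, "ay": 0, "az": 0},
    {"tx": 0, "ty": 0, "tz": -0.9, "ax": 0, "ay": 0, "az": 0},
    {"tx": 0, "ty": 0, "tz": -0.9, "ax": 0, "ay": 0, "az": 0},
    {"tx": 0, "ty": 0, "tz": -0.9, "ax": 0, "ay": 0, "az": -0.105},
    {"tx": 0, "ty": 0, "tz": -0.9, "ax": 0, "ay": 0, "az": -0.105},
  ],
)

```text
clock: 40.38
eef_pos: [383.7, 343.9, 206.6]
tcp_rot: [3.141, -0.0, 1.561]
contact_force: [0.4, -0.2, -1.3]
opening: 0.695
grasp_force: 55.4
```

Emit:
step_arm(
  moves=[
    {"tx": 0, "ty": 0, "tz": -0.9, "ax": 0, "ay": 0, "az": -0.105},
    {"tx": 0, "ty": 0, "tz": -0.6, "ax": 0, "ay": 0, "az": 0},
    {"tx": 0, "ty": 0, "tz": 0, "ax": 0, "ay": 0, "az": 0},
  ],
)

```text
clock: 40.75
eef_pos: [384.3, 344.4, 244.0]
tcp_rot: [3.14, -0.001, 1.717]
contact_force: [0.6, 0.1, -2.2]
opening: 0.696
grasp_force: 55.5
```

Emit:
step_arm(
  moves=[
    {"tx": -0.89, "ty": 0.85, "tz": 0, "ax": 0, "ay": 0, "az": 0},
    {"tx": -0.89, "ty": 0.85, "tz": 0, "ax": 0, "ay": 0, "az": 0},
    {"tx": -0.89, "ty": 0.85, "tz": 0, "ax": 0, "ay": 0, "az": 0},
    {"tx": -0.89, "ty": 0.85, "tz": 0, "ax": 0, "ay": 0, "az": 0},
    {"tx": 0, "ty": 0, "tz": 0, "ax": 0, "ay": 0, "az": 0},
  ],
)

```text
clock: 41.38
eef_pos: [482.0, 267.5, 241.8]
tcp_rot: [-3.14, 0.001, 1.716]
contact_force: [0.0, 0.8, -2.7]
opening: 0.695
grasp_force: 55.5
```

```bash
python3 - <<'E'
from h import *
s=r.sense();print(s["eef_pos"],s["tcp_rot"],s["qpos"],s["clock"],s["grasp_force"])
p,d,ci=grab("wrist");X=cloud(d,ci);save("w9",p,None,1.25)
e=s["eef_pos"];T=R.from_euler("xyz",s["tcp_rot"]).as_matrix();Q=(X-e)@T
q=(d>0)&(Q[...,0]>34)&(Q[...,0]<75)&(abs(Q[...,1])<15)&(Q[...,2]>0)&(Q[...,2]<16);P=Q[q];print("handle in tool",len(P),P.mean(0),np.percentile(P,[2,98],axis=0).round(1))
Z=X[...,2];q=(d>0)&(Z>197)&(Z<225)&(abs(X[...,1]-330)<40)&(X[...,0]>495)&(X[...,0]<700);P=X[q]
v=cv2.fitLine(P[:,:2].astype(np.float32),cv2.DIST_HUBER,0,.01,.01).ravel();print("arm",len(P),v,np.percentile(P,[1,99],axis=0))
E
```

```text
[482.0486285  267.45572366 241.83619303] [-3.14044470e+00  7.72075123e-04  1.71617365e+00] [ 5.04008446e-01  2.54625868e-01  1.80617133e+00 -3.62448805e-04
  1.08214140e+00  3.58801928e-01] 41.375 55.48165919724852
handle in tool 1561 [ 5.27453335e+01 -1.10680904e-02  6.44157746e+00] [[34.9 -3.9  3.3]
 [69.4  3.9 15.3]]
arm 5215 [9.8767132e-01 1.5654178e-01 5.8007642e+02 3.3367584e+02] [[497.31127766 291.99726391 199.38391712]
 [636.39722004 349.38111401 218.65057424]]
```

View pics/w9.png

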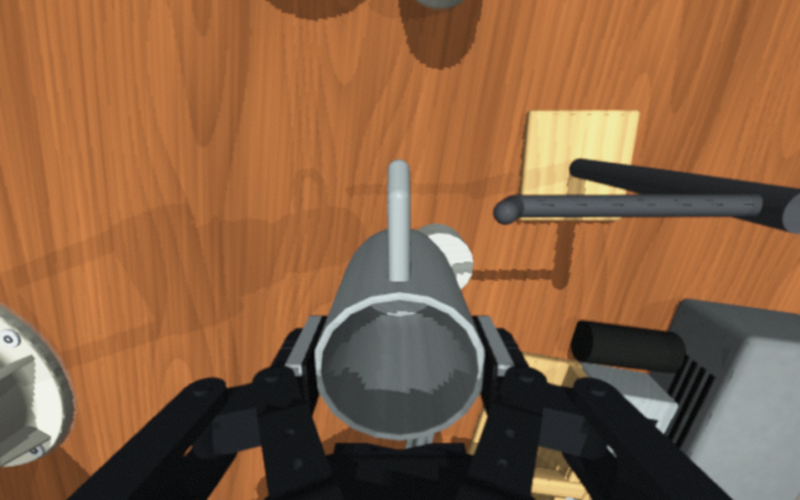

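The wrist view shows the handle straight ahead at (398,215) and the hook arm running from (508,208) to the right. The heights suit threading.

Emit:
step_arm(
  moves=[
    {"tx": 0.08, "ty": 0.5, "tz": 0, "ax": 0, "ay": 0, "az": 0},
    {"tx": 0, "ty": 0.5, "tz": 0, "ax": 0, "ay": 0, "az": 0},
    {"tx": 0, "ty": 0.5, "tz": 0, "ax": 0, "ay": 0, "az": 0},
    {"tx": 0, "ty": 0.5, "tz": 0, "ax": 0, "ay": 0, "az": 0},
    {"tx": 0, "ty": 0.5, "tz": 0, "ax": 0, "ay": 0, "az": 0},
  ],
)

```text
clock: 42.05
eef_pos: [543.6, 280.3, 243.0]
tcp_rot: [-3.142, 0.0, 1.721]
contact_force: [0.5, 0.5, -2.2]
opening: 0.694
grasp_force: 55.5
```

Emit:
step_arm(
  moves=[
    {"tx": 0, "ty": 0.5, "tz": 0, "ax": 0, "ay": 0, "az": 0},
    {"tx": 0, "ty": 0.5, "tz": 0, "ax": 0, "ay": 0, "az": 0},
    {"tx": 0, "ty": 0.3, "tz": 0, "ax": 0, "ay": 0, "az": 0},
    {"tx": 0, "ty": 0, "tz": 0, "ax": 0, "ay": 0, "az": 0},
    {"tx": 0, "ty": 0, "tz": 0, "ax": 0, "ay": 0, "az": 0},
  ],
)

```text
clock: 42.68
eef_pos: [574.5, 284.9, 242.9]
tcp_rot: [-3.141, 0.0, 1.721]
contact_force: [-0.1, 0.4, -1.9]
opening: 0.697
grasp_force: 55.5
```

```bash
python3 - <<'E'
from h import *
s=r.sense();print(s["eef_pos"],s["tcp_rot"],s["contact_force"],s["clock"],s["grasp_force"])
p,d,ci=grab("wrist");X=cloud(d,ci);save("w10",p,[120,60,640,385],1.4)
E
```

```text
[574.48329438 284.85835465 242.92622005] [-3.14102149e+00  1.05202631e-04  1.72086096e+00] [-0.07793188  0.40943706 -1.8716012 ] 42.675 55.467084241099656
```

View pics/w10.png

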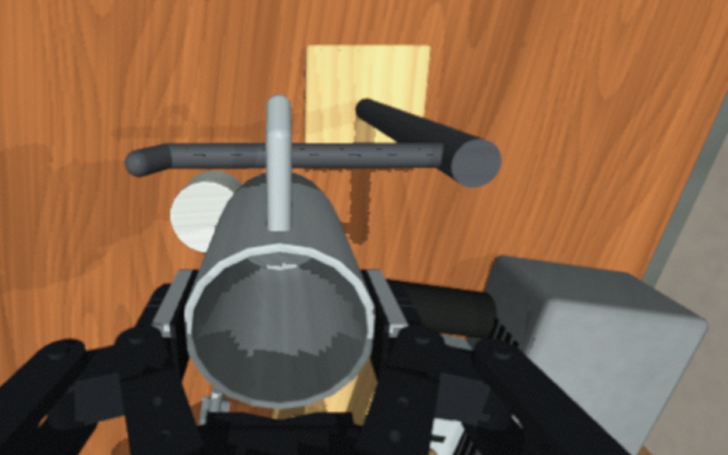

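The handle now straddles the hook's arm (crossing at (278,155) in the crop). Next I lower gently.

Emit:
step_arm(
  moves=[
    {"tx": 0, "ty": 0, "tz": 0.25, "ax": 0, "ay": 0, "az": 0},
    {"tx": 0, "ty": 0, "tz": 0.25, "ax": 0, "ay": 0, "az": 0},
    {"tx": 0, "ty": 0, "tz": 0.25, "ax": 0, "ay": 0, "az": 0},
    {"tx": 0, "ty": 0, "tz": 0.15, "ax": 0, "ay": 0, "az": 0},
    {"tx": 0, "ty": 0, "tz": 0, "ax": 0, "ay": 0, "az": 0},
  ],
)

```text
clock: 43.35
eef_pos: [574.7, 284.8, 220.1]
tcp_rot: [-3.141, 0.0, 1.721]
contact_force: [0.2, -0.3, -2.3]
opening: 0.694
grasp_force: 55.5
```

Emit:
step_arm(
  moves=[
    {"tx": 0, "ty": 0, "tz": 0.06, "ax": 0, "ay": 0, "az": 0},
    {"tx": 0, "ty": 0, "tz": 0, "ax": 0, "ay": 0, "az": 0},
  ],
)

```text
clock: 43.6
eef_pos: [574.9, 284.9, 219.1]
tcp_rot: [3.142, -0.0, 1.721]
contact_force: [-0.8, 0.2, -1.9]
opening: 0.696
grasp_force: 55.5
```

Emit:
step_arm(
  moves=[
    {"tx": -0.06, "ty": 0, "tz": 0.3, "ax": 0, "ay": 0.1, "az": 0},
    {"tx": 0, "ty": 0, "tz": 0, "ax": 0, "ay": 0, "az": 0},
    {"tx": 0, "ty": 0, "tz": 0, "ax": 0, "ay": 0, "az": 0},
  ],
)

```text
clock: 43.98
eef_pos: [575.3, 283.1, 211.9]
tcp_rot: [3.141, -0.155, 1.72]
contact_force: [-0.2, -0.6, -2.0]
opening: 0.696
grasp_force: 55.5
```

```bash
cat >> h.py <<'E'
def pivot():
    s=r.sense();T=R.from_euler("xyz",s["tcp_rot"]).as_matrix()
    print("pivot",(s["eef_pos"]+T@[48,0,12.3]).round(1),"toolz",T[:,2].round(2),"q",s["qpos"].round(2),"F",s["contact_force"].round(1),s["clock"])
E
python3 -c "
from h import *
pivot()"
```

```text
pivot [568.  331.9 207.1] toolz [-0.02  0.15 -0.99] q [0.38 0.4  1.67 0.17 1.04 0.14] F [-0.2 -0.6 -2. ] 43.975
```

Pivot is steady and bottom swings under the arm as planned. Continue.

Emit:
step_arm(
  moves=[
    {"tx": -0.06, "ty": 0, "tz": 0.3, "ax": 0, "ay": 0.1, "az": 0},
    {"tx": -0.06, "ty": 0, "tz": 0.3, "ax": 0, "ay": 0.1, "az": 0},
    {"tx": -0.06, "ty": 0, "tz": 0.3, "ax": 0, "ay": 0.1, "az": 0},
    {"tx": 0, "ty": 0, "tz": 0, "ax": 0, "ay": 0, "az": 0},
  ],
)

```text
clock: 44.48
eef_pos: [574.2, 284.9, 187.2]
tcp_rot: [-3.136, -0.626, 1.716]
contact_force: [-0.5, -1.1, -1.6]
opening: 0.694
grasp_force: 55.7
```

```bash
python3 -c "
from h import *
pivot()"
```

```text
pivot [567.4 330.5 205.4] toolz [-0.09  0.58 -0.81] q [ 0.16  0.48  1.77  0.75  1.04 -0.42] F [-0.5 -1.1 -1.6] 44.475
```

Emit:
step_arm(
  moves=[
    {"tx": -0.04, "ty": 0, "tz": 0.19, "ax": 0, "ay": 0.06, "az": 0},
    {"tx": 0, "ty": 0, "tz": 0, "ax": 0, "ay": 0, "az": 0},
    {"tx": 0, "ty": 0, "tz": 0, "ax": 0, "ay": 0, "az": 0},
  ],
)

```text
clock: 44.85
eef_pos: [574.4, 288.6, 185.0]
tcp_rot: [3.141, -0.718, 1.723]
contact_force: [-0.6, -0.9, -1.4]
opening: 0.697
grasp_force: 55.6
```

Emit:
step_arm(
  moves=[
    {"tx": 0, "ty": 0, "tz": 0, "ax": 0, "ay": 0, "az": 0},
    {"tx": 0, "ty": 0, "tz": 0, "ax": 0, "ay": 0, "az": 0},
    {"tx": 0, "ty": 0, "tz": 0, "ax": 0, "ay": 0, "az": 0},
    {"tx": 0, "ty": 0, "tz": 0, "ax": 0, "ay": 0, "az": 0},
  ],
  gripper=1,
)

```text
clock: 45.35
eef_pos: [574.4, 288.1, 184.6]
tcp_rot: [3.142, -0.722, 1.721]
contact_force: [-0.7, -0.1, -0.1]
opening: 1.002
grasp_force: 0.0
```

Emit:
step_arm(
  moves=[
    {"tx": 0, "ty": 0, "tz": -0.4, "ax": 0, "ay": 0, "az": 0},
    {"tx": 0, "ty": 0, "tz": -0.4, "ax": 0, "ay": 0, "az": 0},
    {"tx": 0, "ty": 0, "tz": -0.6, "ax": 0, "ay": 0, "az": 0},
    {"tx": 0, "ty": 0, "tz": -0.8, "ax": 0, "ay": 0, "az": 0},
    {"tx": 0, "ty": 0, "tz": -1, "ax": 0, "ay": 0, "az": 0},
  ],
)

```text
clock: 45.98
eef_pos: [582.4, 234.7, 245.7]
tcp_rot: [3.141, -0.722, 1.721]
contact_force: [0.6, 0.3, -0.3]
opening: 1.003
grasp_force: 0.0
```

Emit:
step_arm(
  moves=[
    {"tx": 0, "ty": 0, "tz": -1, "ax": 0, "ay": 0, "az": 0},
    {"tx": 0, "ty": 0, "tz": -1, "ax": 0, "ay": 0, "az": 0},
    {"tx": 0, "ty": 0, "tz": 0, "ax": 0, "ay": 0, "az": 0},
    {"tx": 0, "ty": 0, "tz": 0, "ax": 0, "ay": 0, "az": 0},
  ],
)

```text
clock: 46.48
eef_pos: [587.0, 202.9, 281.8]
tcp_rot: [-3.141, -0.723, 1.72]
contact_force: [-0.0, 0.3, 0.7]
opening: 0.998
grasp_force: 0.0
```

```bash
python3 - <<'E'
from h import *
pivot();s=r.sense();print(s["eef_pos"],s["tcp_rot"])
p,d,ci=grab("wrist");p2,d2,_=grab("scene")
save("a",p,None,1);save("b",p2,[250,160,500,400],1.6667)
a=cv2.imread("pics/a.png");b=cv2.imread("pics/b.png");b=cv2.resize(b,(417,400))
cv2.imwrite("pics/w11.png",cv2.resize(np.hstack([a,b]),(800,303)))
E
```

```text
pivot [580.5 246.6 304.3] toolz [-0.1   0.65 -0.75] q [-0.01  0.4   1.7   0.75  1.28 -0.47] F [-0.   0.3  0.7] 46.475
[587.02900586 202.94718408 281.78793885] [-3.14124873 -0.72250315  1.72025028]
```

View pics/w11.png

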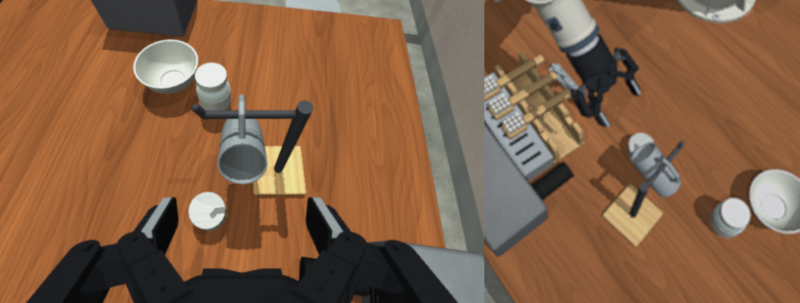

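The jug hangs on the hook ((242,150) left, (655,165) right), and three brushes lie in the rack. Now I straighten the tool and go to the timer.

Emit:
step_arm(
  moves=[
    {"tx": 0, "ty": 0, "tz": 0, "ax": 0, "ay": -0.1, "az": 0},
    {"tx": 0, "ty": 0, "tz": 0, "ax": 0, "ay": -0.1, "az": 0},
    {"tx": 0, "ty": 0, "tz": 0, "ax": 0, "ay": -0.1, "az": 0},
    {"tx": 0, "ty": 0, "tz": 0, "ax": 0, "ay": -0.1, "az": 0},
    {"tx": 0, "ty": 0, "tz": 0, "ax": 0, "ay": -0.06, "az": 0},
  ],
)

```text
clock: 47.2
eef_pos: [586.8, 204.4, 281.9]
tcp_rot: [3.141, 0.004, 1.723]
contact_force: [0.3, 0.5, -0.3]
opening: 1.004
grasp_force: 0.0
```

Emit:
step_arm(
  moves=[
    {"tx": 0, "ty": 0, "tz": 0, "ax": 0, "ay": 0, "az": -0.097},
    {"tx": 0, "ty": 0, "tz": 0, "ax": 0, "ay": 0, "az": -0.097},
    {"tx": 0, "ty": 0, "tz": 0, "ax": 0, "ay": 0, "az": -0.097},
    {"tx": 0, "ty": 0, "tz": 0, "ax": 0, "ay": 0, "az": -0.097},
    {"tx": 0, "ty": 0, "tz": 0, "ax": 0, "ay": 0, "az": -0.097},
  ],
)

```text
clock: 47.82
eef_pos: [586.6, 203.6, 281.0]
tcp_rot: [-3.14, -0.001, 2.489]
contact_force: [0.3, 0.1, -1.0]
opening: 0.999
grasp_force: 0.0
```

Emit:
step_arm(
  moves=[
    {"tx": 0, "ty": 0, "tz": 0, "ax": 0, "ay": 0, "az": -0.097},
    {"tx": 0, "ty": 0, "tz": 0, "ax": 0, "ay": 0, "az": -0.097},
    {"tx": 0, "ty": 0, "tz": 0, "ax": 0, "ay": 0, "az": -0.097},
    {"tx": 0, "ty": 0, "tz": 0, "ax": 0, "ay": 0, "az": 0},
    {"tx": 0, "ty": 0, "tz": 0, "ax": 0, "ay": 0, "az": 0},
  ],
)

```text
clock: 48.45
eef_pos: [586.9, 203.3, 281.6]
tcp_rot: [-3.141, -0.001, 2.937]
contact_force: [0.5, 0.1, 0.3]
opening: 1.0
grasp_force: 0.0
```

Emit:
step_arm(
  moves=[
    {"tx": -0.04, "ty": -1, "tz": 0, "ax": 0, "ay": 0, "az": 0},
    {"tx": -0.04, "ty": -1, "tz": 0, "ax": 0, "ay": 0, "az": 0},
    {"tx": -0.04, "ty": -1, "tz": 0, "ax": 0, "ay": 0, "az": 0},
    {"tx": -0.04, "ty": -1, "tz": 0, "ax": 0, "ay": 0, "az": 0},
    {"tx": -0.04, "ty": -1, "tz": 0, "ax": 0, "ay": 0, "az": 0},
  ],
)

```text
clock: 49.08
eef_pos: [566.4, 77.2, 282.1]
tcp_rot: [-3.141, 0.0, 2.938]
contact_force: [0.0, 0.8, -0.3]
opening: 1.003
grasp_force: 0.0
```

Emit:
step_arm(
  moves=[
    {"tx": -0.04, "ty": -1, "tz": 0, "ax": 0, "ay": 0, "az": 0},
    {"tx": -0.04, "ty": -1, "tz": 0, "ax": 0, "ay": 0, "az": 0},
    {"tx": -0.04, "ty": -1, "tz": 0, "ax": 0, "ay": 0, "az": 0},
    {"tx": -0.04, "ty": -1, "tz": 0, "ax": 0, "ay": 0, "az": 0},
    {"tx": -0.04, "ty": -1, "tz": 0, "ax": 0, "ay": 0, "az": 0},
  ],
)

```text
clock: 49.7
eef_pos: [545.9, -46.1, 282.1]
tcp_rot: [-3.141, 0.0, 2.938]
contact_force: [0.8, -0.5, -0.0]
opening: 1.002
grasp_force: 0.0
```

Emit:
step_arm(
  moves=[
    {"tx": -0.04, "ty": -1, "tz": 0, "ax": 0, "ay": 0, "az": 0},
    {"tx": -0.04, "ty": -1, "tz": 0, "ax": 0, "ay": 0, "az": 0},
    {"tx": -0.04, "ty": -1, "tz": 0, "ax": 0, "ay": 0, "az": 0},
    {"tx": -0.04, "ty": -1, "tz": 0, "ax": 0, "ay": 0, "az": 0},
    {"tx": -0.04, "ty": -1, "tz": 0, "ax": 0, "ay": 0, "az": 0},
  ],
)

```text
clock: 50.32
eef_pos: [525.5, -169.3, 282.2]
tcp_rot: [-3.141, 0.0, 2.938]
contact_force: [-0.0, -0.1, -0.3]
opening: 1.007
grasp_force: 0.0
```

Emit:
step_arm(
  moves=[
    {"tx": -0.04, "ty": -1, "tz": 0, "ax": 0, "ay": 0, "az": 0},
    {"tx": -0.04, "ty": -1, "tz": 0, "ax": 0, "ay": 0, "az": 0},
    {"tx": -0.04, "ty": -1, "tz": 0, "ax": 0, "ay": 0, "az": 0},
    {"tx": -0.04, "ty": -1, "tz": 0, "ax": 0, "ay": 0, "az": 0},
    {"tx": -0.04, "ty": -1, "tz": 0, "ax": 0, "ay": 0, "az": 0},
  ],
)

```text
clock: 50.95
eef_pos: [505.0, -292.6, 282.1]
tcp_rot: [-3.141, -0.0, 2.938]
contact_force: [0.4, -0.7, 0.1]
opening: 0.998
grasp_force: 0.0
```

Emit:
step_arm(
  moves=[
    {"tx": -0.04, "ty": -1, "tz": 0, "ax": 0, "ay": 0, "az": 0},
    {"tx": -0.04, "ty": -1, "tz": 0, "ax": 0, "ay": 0, "az": 0},
    {"tx": -0.04, "ty": -1, "tz": 0, "ax": 0, "ay": 0, "az": 0},
    {"tx": -0.04, "ty": -1, "tz": 0, "ax": 0, "ay": 0, "az": 0},
    {"tx": 0, "ty": 0, "tz": 0, "ax": 0, "ay": 0, "az": 0},
  ],
)

```text
clock: 51.58
eef_pos: [489.7, -391.6, 281.9]
tcp_rot: [-3.141, 0.0, 2.938]
contact_force: [0.1, 0.6, -0.4]
opening: 1.0
grasp_force: 0.0
```

```bash
python3 - <<'E'
from h import *
s=r.sense();print(s["eef_pos"],s["tcp_rot"],s["clock"])
p,d,ci=grab("wrist");X=cloud(d,ci)
m=(d>0)&(X[...,2]>88)&(X[...,2]<100)&(abs(X[...,0]-484)<30)&(abs(X[...,1]+403)<30);P=X[m]
if len(P)>20:print("bar",P.mean(0),cv2.minAreaRect(P[:,:2].astype(np.float32)))
p,d,ci=grab("top");X=cloud(d,ci);save("t2",p,[150,60,520,300],2.1);np.savez("t2.npz",X=X,d=d,p=p)
comps(X,d,p,9,260,25,(300,850,-350,600))
E
```

```text
[ 489.72770585 -391.64031597  281.88661685] [-3.14129027e+00  1.68643602e-05  2.93751879e+00] 51.575
bar [ 481.77973064 -401.83204517   93.62855521] ((483.1330261230469, -402.5054931640625), (13.7691650390625, 46.18344497680664), 78.11717224121094)
1 [ 248   92  108   83 6316] c [727.7  31.2  63.6] rect [711.1  43.4] [374.9 278.2] 89.8 z95 94.1 rgb [117. 110.  93.]
28 [ 197  141   37   44 1037] c [597.3 320.8 125.4] rect [601.6 326.4] [176.2 117.3] 10.3 z95 209.1 rgb [104. 101.  87.]
50 [236 181  19  18 272] c [519.4 236.9  42.8] rect [519.8 238.7] [58.7 60.4] 2.5 z95 49.8 rgb [149. 152. 147.]
52 [305 182  34   7 133] c [543.4 -28.8  16.5] rect [543.  -25.7] [ 20.7 115.9] 2.9 z95 24.9 rgb [125. 130. 131.]
56 [161 189  26  22 421] c [480.6 474.   71.9] rect [483.6 479.8] [65.8 63.7] 38.9 z95 93.9 rgb [139. 143. 140.]
67 [412 203   5  12  48] c [ 457.2 -346.3   38.1] rect [ 460.9 -345.9] [ 7.8 41.7] 89.7 z95 53.7 rgb [127. 126. 121.]
72 [ 138  211   40   42 1023] c [372.4 545.   34.1] rect [370.7 530.7] [139.1 137.4] 2.0 z95 60.4 rgb [136. 140. 132.]
```

View pics/t2.png

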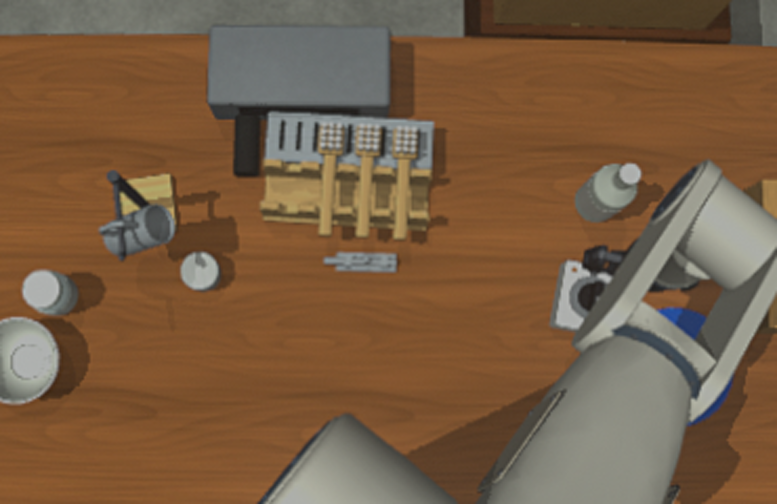

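The top view shows three brushes with heads over the vent ((333,137), (368,138), (405,140)), the jug hanging at (140,225), and the other things where they were. Next I grip the knob.

Emit:
step_arm(
  moves=[
    {"tx": 0.16, "ty": -0.48, "tz": 0.9, "ax": 0, "ay": 0, "az": 0},
    {"tx": 0, "ty": 0, "tz": 0.9, "ax": 0, "ay": 0, "az": 0},
    {"tx": 0, "ty": 0, "tz": 0.9, "ax": 0, "ay": 0, "az": 0},
    {"tx": 0, "ty": 0, "tz": 0.9, "ax": 0, "ay": 0, "az": 0},
    {"tx": 0, "ty": 0, "tz": 0.9, "ax": 0, "ay": 0, "az": 0},
  ],
)

```text
clock: 52.3
eef_pos: [484.5, -399.7, 168.9]
tcp_rot: [3.141, 0.0, 2.941]
contact_force: [-0.4, 0.0, -0.9]
opening: 1.002
grasp_force: 0.0
```

Emit:
step_arm(
  moves=[
    {"tx": 0, "ty": 0, "tz": 0.9, "ax": 0, "ay": 0, "az": 0},
    {"tx": 0, "ty": 0, "tz": 0.9, "ax": 0, "ay": 0, "az": 0},
    {"tx": 0, "ty": 0, "tz": 0.9, "ax": 0, "ay": 0, "az": 0},
    {"tx": 0, "ty": 0, "tz": 0.1, "ax": 0, "ay": 0, "az": 0},
    {"tx": 0, "ty": 0, "tz": 0, "ax": 0, "ay": 0, "az": 0},
  ],
)

```text
clock: 52.92
eef_pos: [484.5, -400.3, 100.0]
tcp_rot: [-3.142, 0.0, 2.94]
contact_force: [-0.2, -0.2, 0.2]
opening: 0.999
grasp_force: 0.0
```

Emit:
step_arm(
  moves=[
    {"tx": 0, "ty": 0, "tz": 0, "ax": 0, "ay": 0, "az": 0},
    {"tx": 0, "ty": 0, "tz": 0, "ax": 0, "ay": 0, "az": 0},
  ],
)

```text
clock: 53.18
eef_pos: [484.6, -400.8, 100.4]
tcp_rot: [-3.141, 0.001, 2.94]
contact_force: [-0.6, 0.6, -0.4]
opening: 1.002
grasp_force: 0.0
```

Emit:
step_arm(
  moves=[
    {"tx": 0.03, "ty": -0.09, "tz": 0.12, "ax": 0, "ay": 0, "az": 0},
    {"tx": 0, "ty": 0, "tz": 0, "ax": 0, "ay": 0, "az": 0},
  ],
)

```text
clock: 53.42
eef_pos: [482.7, -402.7, 96.4]
tcp_rot: [3.142, -0.0, 2.94]
contact_force: [0.4, -0.0, 0.1]
opening: 1.001
grasp_force: 0.0
```

Emit:
step_arm(
  moves=[
    {"tx": 0, "ty": 0, "tz": 0, "ax": 0, "ay": 0, "az": 0},
    {"tx": 0, "ty": 0, "tz": 0, "ax": 0, "ay": 0, "az": 0},
    {"tx": 0, "ty": 0, "tz": 0, "ax": 0, "ay": 0, "az": 0},
    {"tx": 0, "ty": 0, "tz": 0, "ax": 0, "ay": 0, "az": 0},
    {"tx": 0, "ty": 0, "tz": 0, "ax": 0, "ay": 0, "az": 0},
  ],
  gripper=0,
  newtons=40,
)

```text
clock: 54.05
eef_pos: [483.1, -402.2, 96.7]
tcp_rot: [3.141, -0.0, 2.94]
contact_force: [0.3, 4.0, 3.8]
opening: 0.156
grasp_force: 42.0
```

Emit:
step_arm(
  moves=[
    {"tx": 0, "ty": 0, "tz": 0, "ax": 0, "ay": 0, "az": 0.1},
    {"tx": 0, "ty": 0, "tz": 0, "ax": 0, "ay": 0, "az": 0.1},
    {"tx": 0, "ty": 0, "tz": 0, "ax": 0, "ay": 0, "az": 0.1},
    {"tx": 0, "ty": 0, "tz": 0, "ax": 0, "ay": 0, "az": 0.1},
    {"tx": 0, "ty": 0, "tz": 0, "ax": 0, "ay": 0, "az": 0.1},
  ],
)

```text
clock: 54.68
eef_pos: [483.1, -402.1, 96.7]
tcp_rot: [3.141, -0.001, 2.149]
contact_force: [0.1, 4.3, 4.4]
opening: 0.151
grasp_force: 42.1
```

Emit:
step_arm(
  moves=[
    {"tx": 0, "ty": 0, "tz": 0, "ax": 0, "ay": 0, "az": 0.1},
    {"tx": 0, "ty": 0, "tz": 0, "ax": 0, "ay": 0, "az": 0.1},
    {"tx": 0, "ty": 0, "tz": 0, "ax": 0, "ay": 0, "az": 0.1},
    {"tx": 0, "ty": 0, "tz": 0, "ax": 0, "ay": 0, "az": 0.1},
    {"tx": 0, "ty": 0, "tz": 0, "ax": 0, "ay": 0, "az": 0.1},
  ],
)

```text
clock: 55.3
eef_pos: [483.0, -402.1, 96.7]
tcp_rot: [-3.141, -0.001, 1.364]
contact_force: [-0.2, 3.0, 3.7]
opening: 0.156
grasp_force: 42.1
```

Emit:
step_arm(
  moves=[
    {"tx": 0, "ty": 0, "tz": 0, "ax": 0, "ay": 0, "az": 0.1},
    {"tx": 0, "ty": 0, "tz": 0, "ax": 0, "ay": 0, "az": 0.1},
    {"tx": 0, "ty": 0, "tz": 0, "ax": 0, "ay": 0, "az": 0.1},
    {"tx": 0, "ty": 0, "tz": 0, "ax": 0, "ay": 0, "az": 0.1},
    {"tx": 0, "ty": 0, "tz": 0, "ax": 0, "ay": 0, "az": 0.1},
  ],
)

```text
clock: 55.92
eef_pos: [483.0, -402.1, 96.7]
tcp_rot: [-3.141, -0.0, 0.578]
contact_force: [-0.4, 3.5, 3.1]
opening: 0.151
grasp_force: 42.1
```

Emit:
step_arm(
  moves=[
    {"tx": 0, "ty": 0, "tz": 0, "ax": 0, "ay": 0, "az": 0.04},
    {"tx": 0, "ty": 0, "tz": 0, "ax": 0, "ay": 0, "az": 0.02},
    {"tx": 0, "ty": 0, "tz": 0, "ax": 0, "ay": 0, "az": 0},
  ],
)

```text
clock: 56.3
eef_pos: [483.1, -402.1, 96.7]
tcp_rot: [-3.141, 0.0, 0.492]
contact_force: [0.3, 4.9, 4.4]
opening: 0.155
grasp_force: 56.9
```

```bash
python3 -c "
from h import *
s=r.sense();print(s['eef_pos'],s['tcp_rot'],s['wrist_torque'],s['contact_force'])"
```

```text
[ 483.09461816 -402.09815854   96.72413046] [-3.14119894e+00  2.20689146e-04  4.91804313e-01] [ 0.99218059 -0.14286135  1.37921993] [0.34727752 4.93242603 4.40543691]
```

Emit:
step_arm(
  moves=[
    {"tx": 0, "ty": 0, "tz": 0, "ax": 0, "ay": 0, "az": 0},
    {"tx": 0, "ty": 0, "tz": 0, "ax": 0, "ay": 0, "az": 0},
    {"tx": 0, "ty": 0, "tz": 0, "ax": 0, "ay": 0, "az": 0},
    {"tx": 0, "ty": 0, "tz": 0, "ax": 0, "ay": 0, "az": 0},
    {"tx": 0, "ty": 0, "tz": -0.5, "ax": 0, "ay": 0, "az": 0},
  ],
  gripper=1,
)

```text
clock: 56.92
eef_pos: [482.4, -402.2, 108.6]
tcp_rot: [-3.14, 0.001, 0.489]
contact_force: [-0.3, -0.2, -1.1]
opening: 1.001
grasp_force: 0.0
```

Emit:
step_arm(
  moves=[
    {"tx": 0, "ty": 0, "tz": -1, "ax": 0, "ay": 0, "az": 0},
    {"tx": 0, "ty": 0, "tz": -1, "ax": 0, "ay": 0, "az": 0},
    {"tx": 0, "ty": 0, "tz": -1, "ax": 0, "ay": 0, "az": 0},
    {"tx": 0, "ty": 0, "tz": -1, "ax": 0, "ay": 0, "az": 0},
    {"tx": 0, "ty": 0, "tz": -1, "ax": 0, "ay": 0, "az": 0},
  ],
)

```text
clock: 57.55
eef_pos: [483.0, -402.6, 235.9]
tcp_rot: [3.141, -0.0, 0.489]
contact_force: [0.5, -0.8, 0.5]
opening: 1.0
grasp_force: 0.0
```

Emit:
step_arm(
  moves=[
    {"tx": -0.5, "ty": 0, "tz": -1, "ax": 0, "ay": 0, "az": 0},
    {"tx": -0.5, "ty": 0, "tz": -1, "ax": 0, "ay": 0, "az": 0},
    {"tx": 0, "ty": 0, "tz": -1, "ax": 0, "ay": 0, "az": 0},
    {"tx": 0, "ty": 0, "tz": 0, "ax": 0, "ay": 0, "az": 0},
    {"tx": 0, "ty": 0, "tz": 0, "ax": 0, "ay": 0, "az": 0},
  ],
)

```text
clock: 58.18
eef_pos: [460.7, -414.0, 308.7]
tcp_rot: [-3.141, 0.0, 0.489]
contact_force: [0.6, 0.3, 0.1]
opening: 1.005
grasp_force: 0.0
```

```bash
python3 - <<'E'
from h import *
p,d,ci=grab("wrist");X=cloud(d,ci)
P=X[(d>0)&(X[...,2]>88)&(X[...,2]<100)&(abs(X[...,0]-484)<30)&(abs(X[...,1]+403)<30)]
print("bar",P.mean(0),cv2.minAreaRect(P[:,:2].astype(np.float32)))
for n in("top","scene"):
    p,d,ci=grab(n);X=cloud(d,ci);Z=X[...,2]
    J=X[(d>0)&(Z>60)&(Z<200)&(np.hypot(X[...,0]-568,X[...,1]-320)<60)];print(n,"jug",len(J),J.mean(0).round())
    for y in(-93,-33,27):
        h=X[(d>0)&(Z>80)&(Z<108)&(abs(X[...,0]-735)<30)&(abs(X[...,1]-y)<25)];print("head",y,len(h),h.mean(0).round())
s=r.sense();print(s["eef_pos"],s["clock"])
E
```

```text
bar [ 484.17710882 -402.22540238   93.80888729] ((483.6950988769531, -402.4266662597656), (44.88999557495117, 13.992509841918945), 31.26531219482422)
top jug 533 [568. 309. 155.]
head -93 113 [730. -95.  93.]
head -33 117 [733. -36.  94.]
head 27 114 [735.  25.  94.]
scene jug 840 [578. 319. 158.]
head -93 166 [735. -93.  93.]
head -33 176 [738. -33.  93.]
head 27 177 [739.  28.  94.]
[ 460.61299523 -413.90284856  307.9190351 ] 58.325
```

Bar is at 31.3° (168.1° minus 137°, the clockwise stop). The jug hangs and all heads are over the vent at the right height.

```bash
python3 -c "
from rig import workorder
print(workorder.sign_off())"
```

```text
the job is handed in; nothing more can be done
None
```

The job is handed in, at about 58 s of the 208 s allowed: timer turned off, all three brushes present laid bristles up in their own cradles with heads over the vent, jug hung on the hook, then timer turned fully clockwise; the sign-off returned no verdict.

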